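# Lever the analyser's heavy base up onto its spring props

### The job

Take the pry bar from its plywood rest, slide its tip over the fulcrum block and under the front edge of the analyser's heavy base, and lever that edge up until both spring props have snapped in beneath it; feel for the upper stops and do not force the base against them. Let the base down onto the props, then lay the bar back in its rest as you found it. Lift the base only with the bar, and leave the other things on the bench undisturbed.

Things in the scene. Friction and masses are not known exactly. Their poses are not given: they have to be found in the camera images.
- bar: loose straight pry bar, 0.5 kg, 320 mm long, all on one centre line: grey handle 24 mm wide, 18 high from x = -115 to +55; flat steel blade 22 wide, 8 thick (last 15 mm 5 thick) from +55 to the tip at +205. Origin on the centre line in the handle, within 10 mm of the balance point: a good place to grip. x points to the tip, z up.
- bar_tip (a point): middle of the end of the blade (205 mm from the bar's origin along its x)
- rest: fixed plywood rest, 260 x 90 mm, board 6 thick. Origin on the table; the bar lies along x, tip to +x, its origin within 10 mm of this one along x and 46 mm above it, on two saddles 20 mm long: x = +120 (top at 42 mm, under the blade) and x = -70 (top at 37, under the handle), each between cheeks 38 mm apart rising to 52; fingers have room between the saddles.
- dock: fixed grey steel dock that guides the base. Origin on the table below the middle of the base's front edge; x points level in under the base, square to the edge, z up. The base's underside is at 38 mm; the space under it is clear for 38 mm in from the edge and 70 mm to either side of the middle. The base pivots on a rail about 205 mm behind the edge, against a rear stop.
- base: the heavy base: dark steel plate 220 x 220 x 14 mm with a black analyser on it (its front face 49 mm behind the plate's edge), 6 to 8.4 kg; raising the front edge takes 29 to 42 N there. Origin: middle of the plate's front lower edge; x to the rear like the dock's, z up.
- fulcrum: fixed wooden fulcrum block 44 x 64 mm before the base. Origin on the table under its middle; axes as the dock's. A level steel ridge, a round of 10 mm radius along y, has its crest 44 mm above the origin; the bar lies across it between cheeks 36 mm apart rising to 56. It stands 45 to 60 mm before the base's edge, up to 10 mm off the middle.
- prop_a (a joint): left spring prop seen from the bar's handle (dock y = +85 mm): steel tongue 24 wide in an aluminium post, 70 to 80 high, 6 to 42 mm before the edge. 0 to 0.002 = nose against the plate's front face, 0.016 m = sprung fully in under the plate. Snaps in (1 to 2 N spring) once the edge is raised 5 to 15 mm (height setting differs each time).
- prop_b (a joint): right spring prop, the same at dock y = -85 mm, same height setting. On both posts an upper stop above the plate blocks the edge firmly 2 mm higher than where the props snap in. The bar must not bear on the base with more than 75 N. On the tail of each tongue, on the handle side, a small black knob (18 mm) moves with it.

How it is judged:
On the way, in this order (a step that is already met when the one before it is completed fails the run):
1. the tip of the bar is at least 10 mm under the base's edge, with the bar between the fulcrum's cheeks and borne by its ridge, the base still down (x of bar_tip in the frame of dock above 0.01 m and y of bar_tip in the frame of dock between -0.06 and 0.06 m and z of bar_tip in the frame of dock below 0.053 m and contact force between bar and fulcrum above 0.5 N and value of joint each of prop_a, prop_b below 0.008 m), for 0.1 s.
2. the base is borne up by the bar on the fulcrum (over 5 N) with both props sprung in under it (value of joint each of prop_a, prop_b above 0.012 m and contact force between bar and base above 5 N and contact force between bar and fulcrum above 5 N), for 0.05 s.
At the end, for the whole second after the job is handed in: Both props are in under the plate (over 0.012), the base rests still on them, front edge 3 to 18 mm above and within 6 mm of its old place, and the bar lies still and level in both saddles of its rest, tip as at first, origin within 35 mm along and 12 mm across of the rest's (value of joint each of prop_a, prop_b above 0.012 m and z of base in the frame of dock between 0.041 and 0.056 m and x of base in the frame of dock between -0.006 and 0.006 m and linear speed of base below 0.01 m/s and linear speed of bar below 0.02 m/s and x of bar in the frame of rest between -0.035 and 0.035 m and y of bar in the frame of rest between -0.012 and 0.012 m and z of bar in the frame of rest between 0.04 and 0.05 m and x of bar_tip in the frame of rest above 0.1 m and z of bar_tip in the frame of rest between 0.038 and 0.054 m); the robot touches nothing.
It fails at once if the bar bears on the base with more than 75 N (forced against the upper stops, or rammed) (contact force between bar and base above 75 N).
It fails at once if the arm or hand pushes on the base itself (over 3 N) (contact force between any of the arm, the fingers and base above 3 N).
It fails at once if a bystander on the bench is moved by more than 20 mm (distance of any of beaker, jar, bottle, mouse, stopper, weight from where it was at the start of the episode above 0.02 m).
It also fails if it takes over 58 s, if anything falls off the work surface, if the arm or the gripper's body presses on something with over 40 N, if the wrist force passes 120 N, or if a joint passes its speed limit or range.

### The arm

A 6-joint arm with a two-finger parallel gripper is mounted at the origin on the work surface. World frame = base frame: x ahead of the robot, y to its left, z up, the work surface at z = 0. Lengths are in m, angles in rad, forces in N, time in s.
With the tool pointing down it reaches from about 0.225 to 0.725 m from the base axis. Payload 3.1 kg.
Tool frame: the origin (TCP) lies between the finger pads; the fingertips stand 25 mm ahead of it and the grasp point (between the pads) lies 6 mm ahead of it; x points along the fingers, z is the direction in which the jaws open and shut, and the axes are right-handed (so a half turn about x gives the same grasp; the last joint's range is limited). The gripper opens to 85 mm and grips with 20 to 120 N. Pads are 22 mm wide; open, the fingers measure 114 mm over their backs; the gripper's body (76 mm by 85 mm) begins 54 mm behind the grasp point. The pads swing forward as they close: fully open they stand 13 mm farther back than shut.
Start: joints at [1.22, 0.048, 0.099, 1.622, 0, 1.443], TCP at [0.116, 0.512, 0.256] pointing down, gripper open.
Joint ranges: [-2.91, 2.91], [-0.99, 1.94], [-1.21, 1.42], [-2.12, 2.29], [-1.49, 1.47], [-3.14, 3.14]. Speed limits (rad/s): [2.79, 2.79, 3.14, 3.14, 3.14, 3.14].

### API

Orientations are given as a rotation vector (axis times angle).
In Python, from cell import get_state, snapshot, calibration, job_done gives the robot as it stands.
- The arm moves only by the tool drive_tool, never from a script. Its argument "plan" is a list of rows, each an object of numbers: "x", "y", "z": the shift along the tool's x, y, z in cm; "turn": the turn about the tool's x in rad; "grip": the closure, from 0 (fully open) to 1 (shut). A call has 1 to 8 rows; each row shifts and turns the pose as measured when the row begins, along the tool's axes as they then stand; what a row does not reach is not made up. A row lasts 1/12 s, in which the tool goes at most 41.7 mm and 7.16 degrees, less where a joint would pass 70% of its speed; a pose out of reach is approached as far as the arm can. A call is refused whole if a number of a shift passes 4.17 or a number of a turn 0.125, either way. A call with a gripper value outside its range is refused whole. The fingers move at their own pace and stop on an object; "newtons" is the grip in N (left out, the last holds). Time passes only in rows, so rows that do not move let the fingers close. It gives the time, the measured TCP pose, the force and the opening at its end, in the units of the state.
- get_state(): the state, without advancing time (a new reading comes with each control period).
- snapshot(name): name is "scene" or "top"; returns (picture, depth): 400x640x3 uint8, red, green, blue; 400x640 float32, m along the optical axis (not along the pixel's ray), 0 where there is no reading.
- calibration(name): a dict with "camera_matrix" (3x3 intrinsics, pixels), "D" ([k1, k2, p1, p2, k3] as OpenCV has them; the pictures are not rectified), "origin" and "attitude" of the camera in the world. Camera axes: x right, y down, z forward; pixel columns grow to the right and rows downward; lengths in m; the calibration is good to about 2 mm. A picture is of the moment at which its call begins. calibration takes no time and is no camera call.
- job_done(): hands the job in, once; it reports no verdict.
The state is a dict: "clock": time; "joint_positions": joint angles; "joint_velocities": joint speeds; "joint_efforts": joint torques, N m; "position": TCP position; "orientation": TCP orientation; "ft_force": force on the tool from outside, world axes, zero at the start; "ft_torque": the same for the moment, N m; "grip_width": finger opening in m.
Only numpy, scipy, OpenCV 4.12 (cv2) and the standard library are available. Lean on these libraries where they do the work, as an engineer would, in place of code of your own. Each camera call takes 0.05 s, during which the arm holds its last target.

## Working session

There is one attempt and no reset: what is moved stays moved. The work goes in short steps, Python scripts to look and compute and a tool call to move; the robot and the scene stay as the last step left them, time stands still between calls to the robot, and variables do not carry over. Pictures are saved under pics/ and viewed, and the job is handed in when it is done.

Besides the shell and the picture viewer there is one more tool, called after ">>>" by a JSON object that holds its "method" and its "body", one argument or row to a line. drive_tool: Moves the arm, as the interface text tells. Its arguments: {"type":"object","properties":{"plan":{"type":"array","items":{"type":"object","properties":{"x":{"type":"number"},"y":{"type":"number"},"z":{"type":"number"},"turn":{"type":"number"},"grip":{"type":"number"}}}},"newtons":{"type":"number"}},"required":["plan"]}

```bash
ls -la; mkdir -p pics
python3 - <<'E'
from cell import *
import cv2,numpy as np
print(get_state())
for n in("scene","top"):
    p,d=snapshot(n); cv2.imwrite(f"pics/{n}0.png",p[:,:,::-1]); np.savez(f"pics/{n}0.npz",p=p,d=d)
    print(calibration(n)); print((d>0).mean(), d[d>0].min(), d.max())
E
```

```text
total 12
drwxr-xr-x  3 agent agent 4096 Dec  7 03:57 .
drwxr-xr-x 23 root  root  4096 Dec  7 03:57 ..
drwxr-xr-x  2 agent agent 4096 Dec  7 03:57 pics
{'clock': 0.0, 'joint_positions': array([ 1.22021734e+00,  4.87443307e-02,  9.75227510e-02,  1.62200775e+00,
       -6.35081251e-06,  1.44302626e+00]), 'joint_velocities': array([ 0.00161876, -0.00028125,  0.0010846 ,  0.00041868, -0.00079991,
        0.00062598]), 'joint_efforts': array([-1.59265492e-04, -3.38778698e+01,  3.20016396e+01,  2.03859340e-02,
       -2.40135632e-04, -4.21194429e-06]), 'position': array([0.11580674, 0.51147217, 0.25508281]), 'orientation': array([-1.04489127,  1.30852367,  1.04276838]), 'ft_force': array([ 0.11630132, -0.54279388, -0.33686253]), 'ft_torque': array([ 0.05363062, -0.00012223, -0.00482864]), 'grip_width': 0.08528727978430968}
{'camera_matrix': array([[480.84460896,   0.        , 321.62514275],
       [  0.        , 480.84460896, 202.09067184],
       [  0.        ,   0.        ,   1.        ]]), 'D': array([-0.09390676,  0.        ,  0.        ,  0.        ,  0.        ]), 'origin': array([1.06079563, 0.22429966, 0.74428074]), 'attitude': array([-1.34045208, -2.30164342,  0.87656768])}
0.99615625 0.6033974 2.5258749
{'camera_matrix': array([[392.04531288,   0.        , 318.48078657],
       [  0.        , 392.04531288, 194.5818631 ],
       [  0.        ,   0.        ,   1.        ]]), 'D': array([-0.0079106,  0.       ,  0.       ,  0.       ,  0.       ]), 'origin': array([ 0.42258028, -0.07297923,  0.72513866]), 'attitude': array([-2.09840999,  2.13687418, -0.19362839])}
0.99594921875 0.546023 1.6938024
```

View pics/scene0.png

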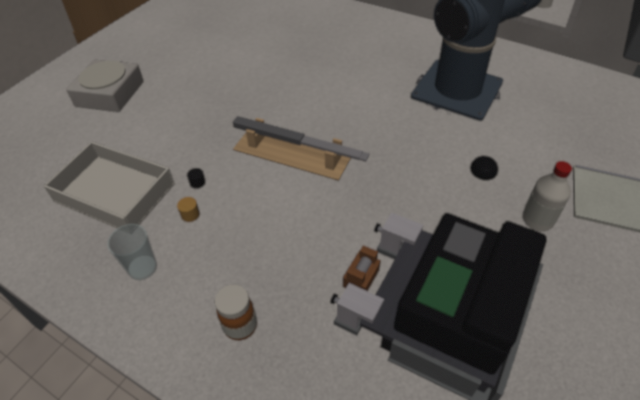

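View pics/top0.png

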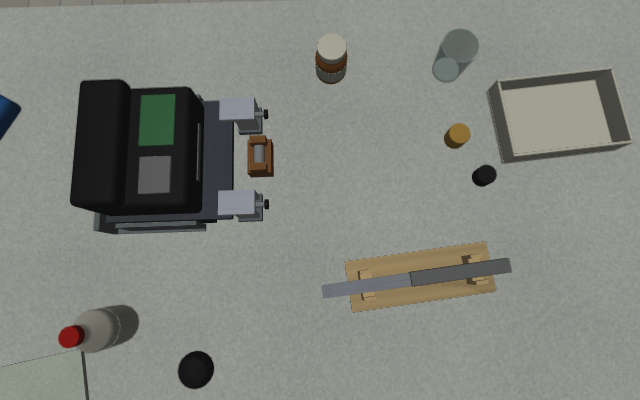

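The scene view shows the bar on its rest (240–365, 120–170), the fulcrum (362, 268), the post caps (400, 230) and (358, 303), and the base to their right. In the top view the bar runs from its tip at (323, 291) to its handle end at (510, 265). The fulcrum is at (260, 156) and the post caps at (240, 110) and (238, 204). Next I'll convert these to world points.

```bash
cat > h.py <<'E'
import numpy as np,cv2
from cell import *
from scipy.spatial.transform import Rotation as R
C={n:calibration(n) for n in("scene","top")}
def ray(n,uv):
    c=C[n]; q=cv2.undistortPoints(np.array(uv,float).reshape(-1,1,2),c["camera_matrix"],c["D"])[:,0]
    q=np.c_[q,np.ones(len(q))]
    return c["origin"],q@R.from_rotvec(c["attitude"]).as_matrix().T
def plane(n,uv,z):
    o,d=ray(n,uv); return o+d*((z-o[2])/d[:,2])[:,None]
def cloud(n,dep):
    v,u=np.mgrid[0:400,0:640]; o,d=ray(n,np.c_[u.ravel(),v.ravel()])
    return (o+d*dep.reshape(-1,1)).reshape(400,640,3)
def proj(n,P):
    c=C[n];Rm=R.from_rotvec(c["attitude"]).as_matrix()
    rv,_=cv2.Rodrigues(Rm.T); return cv2.projectPoints(np.array(P,float).reshape(-1,1,3),rv,-Rm.T@c["origin"],c["camera_matrix"],c["D"])[0][:,0]
def tri(uv1,uv2):
    o1,d1=ray("scene",uv1);o2,d2=ray("top",uv2);out=[]
    for a,b in zip(d1,d2):
        A=np.c_[a,-b];s=np.linalg.lstsq(A,o2-o1,rcond=None)[0];p,q=o1+s[0]*a,o2+s[1]*b
        out.append(np.r_[(p+q)/2,np.linalg.norm(p-q)])
    return np.array(out)
E
python3 - <<'E'
from h import *
np.set_printoptions(precision=4,suppress=True)
for n in("top","scene"):
    z=np.load(f"pics/{n}0.npz");W=cloud(n,z["d"]);np.save(f"pics/{n}W.npy",W)
    p=z["p"]
    if n=="top":
        for uv in[(323,291),(340,288),(400,281),(430,275),(460,270),(510,265),(260,156),(240,110),(238,204),(218,150),(228,150),(300,200),(400,220),(400,300),(265,114),(266,204)]:
            print(uv,W[uv[1],uv[0]],p[uv[1],uv[0]])
    cv2.imwrite(f"pics/{n}_crop.png",cv2.resize(p[80:230,190:290,::-1] if n=="top" else p[200:340,320:450,::-1],None,fx=5 if n=="scene" else 4,fy=4,interpolation=cv2.INTER_CUBIC)[:600,:800])
    cv2.imwrite(f"pics/{n}_bar.png",cv2.resize(p[235:320,310:520,::-1] if n=="top" else p[105:185,225:375,::-1],None,fx=3.8,fy=3.8,interpolation=cv2.INTER_CUBIC)[:600,:800])
E
```

```text
(323, 291) [ 0.3882 -0.0733  0.0489] [107 111 117]
(340, 288) [ 0.3927 -0.1019  0.0502] [112 116 122]
(400, 281) [ 0.4024 -0.2029  0.0504] [108 112 116]
(430, 275) [ 0.4114 -0.253   0.0535] [87 88 87]
(460, 270) [ 0.4187 -0.3035  0.0548] [85 87 86]
(510, 265) [ 0.4254 -0.3881  0.0544] [110 114 110]
(260, 156) [0.627  0.0359 0.0439] [106 106 105]
(240, 110) [0.7052 0.0685 0.0697] [140 144 153]
(238, 204) [0.5353 0.0682 0.0702] [140 144 153]
(218, 150) [0.6375 0.1104 0.0514] [53 56 62]
(228, 150) [0.6368 0.0922 0.0523] [52 54 61]
(300, 200) [ 0.5526 -0.0334  0.0011] [143 147 140]
(400, 220) [ 0.5119 -0.2195 -0.0034] [144 149 141]
(400, 300) [ 0.3681 -0.2096  0.006 ] [148 128  91]
(265, 114) [0.7062 0.0272 0.0467] [23 23 24]
(266, 204) [0.5384 0.0239 0.0468] [29 30 30]
```

View pics/top_crop.png

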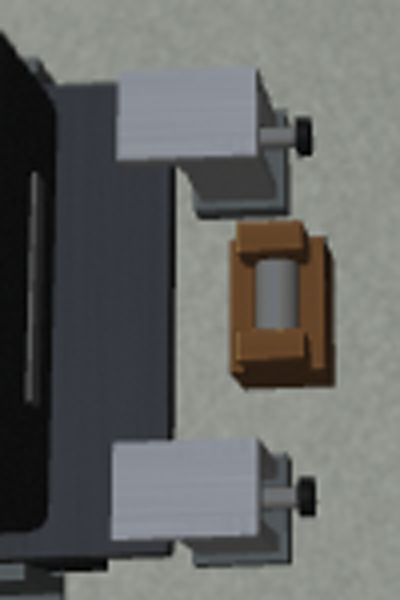

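View pics/scene_crop.png

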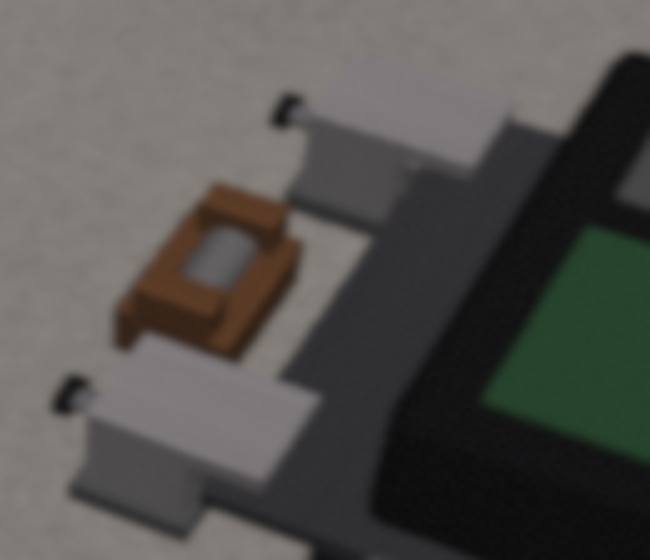

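View pics/top_bar.png

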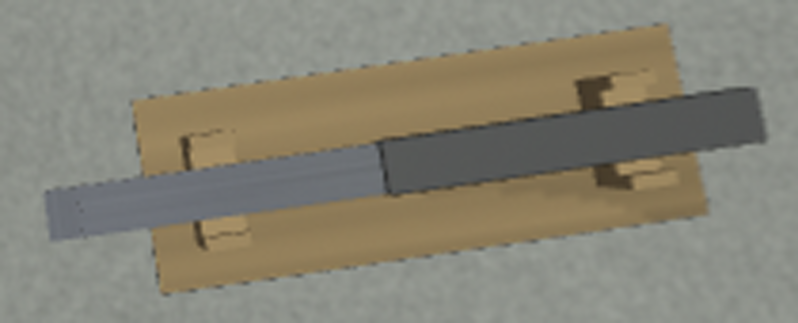

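The top view gives clean outlines. The plate's front edge is at u≈233, v 121–190, the ridge is around (260, 153), and the bar's tip and handle ends are both clear. Next I'll measure them with colour masks, ray–plane intersection and triangulation.

Run:
```python
from h import *
np.set_printoptions(precision=4,suppress=True)
D={}
for n in("top","scene"):
    z=np.load(f"pics/{n}0.npz");p=z["p"];W=np.load(f"pics/{n}W.npy");D[n]=(p,W)
    hsv=cv2.cvtColor(p,cv2.COLOR_RGB2HSV)
    # bar: by height 0.044..0.062 in area of rest
    X,Y,Z=W[...,0],W[...,1],W[...,2]
    # nearest table bias
    t=(abs(Z)<.01)&(X>.3)&(X<.75)&(Y>-.45)&(Y<.15); print(n,"table z",np.median(Z[t]),Z[t].std())
    sat=hsv[...,1]
    m=((Z>.042)&(Z<.064)&(X>.33)&(X<.48)&(Y>-.45)&(Y<-.03)&(sat<50)).astype(np.uint8)
    k,l,s,c=cv2.connectedComponentsWithStats(m); i=1+np.argmax(s[1:,4]); m=(l==i).astype(np.uint8)
    cn=max(cv2.findContours(m,0,1)[0],key=cv2.contourArea); r=cv2.minAreaRect(cn); print("bar rect",r,s[i]); print(cv2.boxPoints(r))
    P=W[m>0]; xy=P[:,:2]; c0=xy.mean(0); u,ss,vt=np.linalg.svd(xy-c0); d=vt[0]*np.sign(vt[0][1]); a=(xy-c0)@d
    tip=c0+d*np.percentile(a,99.7); end=c0+d*np.percentile(a,.3); print("tip",tip,"end",end,np.linalg.norm(tip-end),"yaw",np.degrees(np.arctan2(d[1],d[0])))
    for f in range(10):
        q=(a>a.min()+f*.032)&(a<a.min()+(f+1)*.032); print(round(np.median(P[q,2]),4),end=" ")
    print()
    # fulcrum orange-brown
    m=((sat>90)&(hsv[...,0]<20)&(X>.57)&(X<.68)&(Y>0)&(Y<.08)).astype(np.uint8)
    print("ful n",m.sum()); P=W[m>0]; T=P[P[:,2]>.052]; print("cheek tops",len(T),T.mean(0),T.min(0),T.max(0))
    G=(sat<40)&(X>.60)&(X<.65)&(Y>.01)&(Y<.06)&(Z>.038)&(Z<.05)
    P=W[G]; print("ridge",len(P),np.median(P,0),P.min(0),P.max(0))
    # plate
    G=(Z>.046)&(Z<.058)&(X>.50)&(X<.74)&(Y>.06)&(Y<.13)&(hsv[...,2]<80)
    P=W[G]; print("plate z",np.median(P[:,2]))
    ed=[]
    for x in np.arange(.58,.68,.01):
        q=P[abs(P[:,0]-x)<.004]; 
        if len(q): ed.append((x,q[:,1].min()))
    print("edge",np.array(ed).T)
    # knobs
    G=(hsv[...,2]<45)&(Z>.03)&(Y<.05)&(Y>0)&(X>.5)&(X<.75)
    k,l,s,c=cv2.connectedComponentsWithStats(G.astype(np.uint8))
    for i in range(1,k):
        if s[i,4]>8: print("knob",c[i],s[i],np.median(W[l==i],0))
    # post caps
    G=(Z>.062)&(Z<.078)&(X>.5)&(X<.75)&(Y>.03)&(Y<.11)&(hsv[...,2]>100)
    k,l,s,c=cv2.connectedComponentsWithStats(G.astype(np.uint8))
    for i in range(1,k):
        if s[i,4]>50: print("cap",c[i],W[l==i].mean(0),W[l==i].min(0),W[l==i].max(0))
    G=(sat>50)&(Z<.012)&(Z>-.01)&(X>.3)&(X<.5)&(Y<0)&(Y>-.45)
    cn=max(cv2.findContours(G.astype(np.uint8),0,1)[0],key=cv2.contourArea); r=cv2.minAreaRect(cn); b=cv2.boxPoints(r); print("rest",plane(n,b,.006)[:,:2].tolist(),plane(n,[r[0]],.006))
```

```text
top table z 0.0002299687786259108 0.002060686745216382
bar rect ((416.26995849609375, 277.8900146484375), (14.8492431640625, 190.635986328125), 81.8698959350586) [ 321  258  191   41 2679]
[[320.86   284.02  ]
 [509.58   257.06  ]
 [511.6799 271.76  ]
 [322.96   298.72  ]]
tip [ 0.3875 -0.0724] end [ 0.4265 -0.3877] 0.3177411600160359 yaw 97.05318081897438
0.0552 0.0552 0.0549 0.0549 0.0551 0.0508 0.0501 0.05 0.0501 0.0493 
ful n 792
cheek tops 264 [0.6299 0.0394 0.0559] [0.5985 0.0246 0.0521] [0.6632 0.0545 0.0591]
ridge 166 [0.6329 0.0393 0.0424] [0.6171 0.031  0.0382] [0.6491 0.0479 0.0473]
plate z 0.05192058789775478
edge [[0.58   0.59   0.6    0.61   0.62   0.63   0.64   0.65   0.66   0.67
  0.68  ]
 [0.0839 0.0843 0.0844 0.0847 0.0849 0.0851 0.0848 0.0856 0.0858 0.0858
  0.0862]]
knob [265.5 114. ] [264 110   4   9  34] [0.7068 0.0268 0.0452]
knob [265.     143.0769] [262 139   5   7  13] [0.6498 0.026  0.0444]
knob [271. 156.] [271 152   1   9   9] [0.63   0.0177 0.0311]
knob [260.7059 170.9118] [253 165  14   9  34] [0.5994 0.0345 0.0406]
knob [266.4571 204.1143] [265 200   4
[... 1060 characters left out ...]
7081374
edge [[0.58   0.59   0.6    0.61   0.62   0.63   0.64   0.65   0.66   0.67
  0.68  ]
 [0.0865 0.0873 0.0867 0.0879 0.0882 0.0884 0.0885 0.088  0.0887 0.0886
  0.105 ]]
knob [376.3 227.6] [375 225   4   6  10] [0.5438 0.0276 0.0454]
knob [333.  298.5] [331 295   5   8  18] [0.7128 0.0302 0.045 ]
cap [402.4344 226.7453] [0.5385 0.0745 0.0704] [0.5142 0.0432 0.067 ] [0.5606 0.1049 0.0741]
cap [359.9511 301.1401] [0.7085 0.0765 0.0705] [0.6856 0.0452 0.0656] [0.73   0.1073 0.0745]
rest [[0.4745344013163403, -0.3637441341363312], [0.40077318800780126, -0.40009555125842144], [0.36776709076167013, -0.1197821285054684], [0.43798855306008144, -0.09843244580829522]] [[ 0.4206 -0.2401  0.006 ]]
```

```bash
cat >> h.py <<'E'
BAR_O=np.array([.4133,-.2731]); BD=np.array([-.1254,.9921])
def tool():
    s=get_state(); return s["position"],R.from_rotvec(s["orientation"]).as_matrix(),s
def goto(P,yawdir=None):
    """needed shift (cm, tool axes) and turn to get TCP to P, with tool z perpendicular to yawdir (bar direction)"""
    p,M,s=tool(); 
    print("pos",p.round(4),"toolx",M[:,0].round(3),"z",M[:,2].round(3),"F",s["ft_force"].round(1),"w",round(s["grip_width"],4),"t",round(s["clock"],2))
    if yawdir is not None:
        y=M[:,1]; yd=np.r_[yawdir,0]/np.linalg.norm(yawdir)
        if y@yd<0: yd=-yd
        ang=np.arctan2(np.cross(y,yd)@M[:,0],y@yd); print("turn rad",round(ang,3))
    print("shift cm (tool axes now)",(M.T@(np.array(P)-p)*100).round(2))
E
python3 - <<'E'
from h import *
np.set_printoptions(precision=4,suppress=True)
b=plane("top",[(485.8,241),(496.3,291),(345,261.3),(352.1,312.1)],.006)[:,:2];print(b,b.mean(0))
c=b.mean(0);print("rest centre in bar coords",(c-BAR_O)@BD, (c-BAR_O)@[BD[1],-BD[0]])
# saddles cheeks: brown pixels higher
for n in("top","scene"):
    p=np.load(f"pics/{n}0.npz")["p"];W=np.load(f"pics/{n}W.npy");hsv=cv2.cvtColor(p,cv2.COLOR_RGB2HSV)
    G=(hsv[...,1]>50)&(W[...,2]>.045)&(W[...,2]<.06)&(W[...,0]<.5)&(W[...,0]>.33)&(W[...,1]<-.05)&(W[...,1]>-.42)
    k,l,s,cc=cv2.connectedComponentsWithStats(G.astype(np.uint8))
    for i in range(1,k):
        if s[i,4]>5:
            P=W[l==i];q=P[:,:2]-BAR_O;a=q@BD;print(n,s[i,4],cc[i],"along",a.min(),a.max(),"across",(q@[BD[1],-BD[0]]).mean(),P[:,2].mean())
goto([.4256,-.3704,.15],BD)
print(b[0]-b[2],b[1]-b[3])
E
```

```text
[[ 0.4694 -0.3715]
 [ 0.3806 -0.3816]
 [ 0.4376 -0.1141]
 [ 0.3489 -0.124 ]] [ 0.4091 -0.2478]
rest centre in bar coords 0.025612637825864995 -0.0010008591859473183
top 48 [475.6458 255.7083] along -0.07355396896008569 -0.05402226479830151 across 0.020927932051490673 0.05186252225571922
top 45 [365.4 271.4] along 0.11621684133305894 0.13604246525178054 across 0.021908417736263598 0.05186000748988307
top 55 [481.1273 281.9273] along -0.07436856167432443 -0.053375455222071384 across -0.02289925602180961 0.05156280772020045
top 49 [369.5102 298.0408] along 0.11686057561319393 0.13625219141187198 across -0.021993158193154696 0.05196631466842898
scene 26 [259.3846 119.7308] along -0.0704384637689832 -0.05115402251541 across -0.02302719879759296 0.05167959830314306
scene 46 [250.1304 131.5217] along -0.07526582543016473 -0.051723603924955584 across 0.018865467157545893 0.049745305803153526
scene 41 [336.878  140.9756] along 0.118374209694589 0.13885734996026025 across -0.021889786097403018 0.050041833092830654
scene 54 [329.1852 153.6111] along 0.11494098350038126 0.13878691835120918 across 0.020345674282982944 0.04937268693109457
pos [0.1159 0.5116 0.2552] toolx [-0.001 -0.002 -1.   ] z [ 0.221  0.975 -0.002] F [ 0.1 -0.1  0.5] w 0.0856 t 0.1
turn rad 1.222
shift cm (tool axes now) [ 10.68 -49.7  -79.15]
[ 0.0318 -0.2574] [ 0.0317 -0.2576]
```

The rest is in bar coordinates with the rear saddle at −74…−53 mm and the front saddle at +116…+137 mm. The hand can only turn about the vertical, so I'll grip the handle near its rear end and let the bar pitch tip-down in a light grip. Moving over there now.

>>> {"method": "drive_tool", "body": {
  "plan": [
    {"y":-2.2,"z":-3.5},
    {"y":-2.2,"z":-3.5},
    {"y":-2.2,"z":-3.5},
    {"y":-2.2,"z":-3.5},
    {"y":-2.2,"z":-3.5},
    {"y":-2.2,"z":-3.5},
    {"y":-2.2,"z":-3.5},
    {"y":-2.2,"z":-3.5}
  ],
  "newtons": 20
}}

```text
invalid input
```

>>> {"method": "drive_tool", "body": {
  "plan": [
    {"y":-2.2,"z":-3.5},
    {"y":-2.2,"z":-3.5},
    {"y":-2.2,"z":-3.5},
    {"y":-2.2,"z":-3.5},
    {"y":-2.2,"z":-3.5},
    {"y":-2.2,"z":-3.5},
    {"y":-2.2,"z":-3.5},
    {"y":-2.2,"z":-3.5}
  ]
}}

```text
invalid input
```

Run:
```python
from h import *
goto([.4256,-.3704,.15],BD)
```

```text
pos [0.1159 0.5116 0.2552] toolx [-0.001 -0.002 -1.   ] z [ 0.221  0.975 -0.002] F [ 0.1 -0.1  0.5] w 0.0856 t 0.1
turn rad 1.222
shift cm (tool axes now) [ 10.68 -49.7  -79.15]
```

>>> {"method": "drive_tool", "body": {
  "plan": [
    {"x":0,"y":-2.2,"z":-3.5,"turn":0,"grip":0},
    {"x":0,"y":-2.2,"z":-3.5,"turn":0,"grip":0},
    {"x":0,"y":-2.2,"z":-3.5,"turn":0,"grip":0},
    {"x":0,"y":-2.2,"z":-3.5,"turn":0,"grip":0},
    {"x":0,"y":-2.2,"z":-3.5,"turn":0,"grip":0},
    {"x":0,"y":-2.2,"z":-3.5,"turn":0,"grip":0},
    {"x":0,"y":-2.2,"z":-3.5,"turn":0,"grip":0},
    {"x":0,"y":-2.2,"z":-3.5,"turn":0,"grip":0}
  ],
  "newtons": 20
}}

```text
clock: 0.77
position: [0.224, 0.1992, 0.246]
orientation: [-1.064, 1.316, 1.054]
ft_force: [1.6, 0.5, -0.1]
grip_width: 0.0857
```

>>> {"method": "drive_tool", "body": {
  "plan": [
    {"x":0,"y":-2.2,"z":-3.5,"turn":0,"grip":0},
    {"x":0,"y":-2.2,"z":-3.5,"turn":0,"grip":0},
    {"x":0,"y":-2.2,"z":-3.5,"turn":0,"grip":0},
    {"x":0,"y":-2.2,"z":-3.5,"turn":0,"grip":0},
    {"x":0,"y":-2.2,"z":-3.5,"turn":0,"grip":0},
    {"x":0,"y":-2.2,"z":-3.5,"turn":0,"grip":0},
    {"x":0,"y":-2.2,"z":-3.5,"turn":0,"grip":0},
    {"x":0,"y":-2.2,"z":-3.5,"turn":0,"grip":0}
  ]
}}

```text
clock: 1.43
position: [0.3349, -0.1157, 0.2477]
orientation: [-1.066, 1.311, 1.051]
ft_force: [1.6, 1.3, 0.5]
grip_width: 0.085
```

Run:
```python
from h import *
goto([.4256,-.3704,.15],BD)
```

```text
pos [ 0.3349 -0.1157  0.2477] toolx [-0.003 -0.014 -1.   ] z [ 0.203  0.979 -0.014] F [1.6 1.3 0.5] w 0.085 t 1.43
turn rad 1.24
shift cm (tool axes now) [ 10.1  -14.06 -22.95]
```

>>> {"method": "drive_tool", "body": {
  "plan": [
    {"x":0,"y":-2.0,"z":-3.3,"turn":0,"grip":0},
    {"x":0,"y":-2.0,"z":-3.3,"turn":0,"grip":0},
    {"x":0,"y":-2.0,"z":-3.3,"turn":0,"grip":0},
    {"x":0,"y":-2.0,"z":-3.3,"turn":0,"grip":0},
    {"x":0,"y":-2.0,"z":-3.3,"turn":0,"grip":0},
    {"x":0,"y":-2.0,"z":-3.3,"turn":0,"grip":0},
    {"x":0,"y":-2.0,"z":-3.3,"turn":0,"grip":0},
    {"x":0,"y":0,"z":0,"turn":0.12,"grip":0}
  ]
}}

```text
clock: 2.1
position: [0.4238, -0.3914, 0.2405]
orientation: [-0.959, 1.363, 0.957]
ft_force: [-0.9, 1.0, -0.5]
grip_width: 0.0855
```

>>> {"method": "drive_tool", "body": {
  "plan": [
    {"x":1,"y":0,"z":0,"turn":0.124,"grip":0},
    {"x":1,"y":0,"z":0,"turn":0.124,"grip":0},
    {"x":1,"y":0,"z":0,"turn":0.124,"grip":0},
    {"x":1,"y":0,"z":0,"turn":0.124,"grip":0},
    {"x":1,"y":0,"z":0,"turn":0.124,"grip":0},
    {"x":1,"y":0,"z":0,"turn":0.124,"grip":0},
    {"x":1,"y":0,"z":0,"turn":0.124,"grip":0},
    {"x":1,"y":0,"z":0,"turn":0.124,"grip":0}
  ]
}}

```text
clock: 2.77
position: [0.4216, -0.3956, 0.1489]
orientation: [-0.18, 1.58, 0.185]
ft_force: [0.4, 0.1, 0.2]
grip_width: 0.0852
```

Run:
```python
from h import *
goto([.4256,-.3704,.15],BD)
```

```text
pos [ 0.4216 -0.3956  0.1489] toolx [-0.017  0.001 -1.   ] z [ 0.973  0.23  -0.016] F [0.4 0.1 0.2] w 0.0852 t 2.77
turn rad 0.106
shift cm (tool axes now) [-0.11  2.36  0.96]
```

>>> {"method": "drive_tool", "body": {
  "plan": [
    {"x":0,"y":2.4,"z":1.0,"turn":0,"grip":0},
    {"x":1,"y":0,"z":0,"turn":0.1,"grip":0},
    {"x":1.5,"y":0,"z":0,"turn":0,"grip":0}
  ]
}}

```text
clock: 3.02
position: [0.4244, -0.3687, 0.1204]
orientation: [-0.091, 1.588, 0.099]
ft_force: [-0.5, 0.2, -0.7]
grip_width: 0.0854
```

Run:
```python
from h import *
goto([.4256,-.3704,.055],BD)
p,d=snapshot("scene");cv2.imwrite("pics/s1.png",cv2.resize(p[40:240,150:450,::-1],None,fx=2.5,fy=2.5))
```

```text
pos [ 0.4244 -0.3687  0.1204] toolx [-0.019  0.004 -1.   ] z [ 0.993  0.12  -0.019] F [-0.5  0.2 -0.7] w 0.0854 t 3.02
turn rad -0.005
shift cm (tool axes now) [ 6.54 -0.22  0.22]
```

View pics/s1.png

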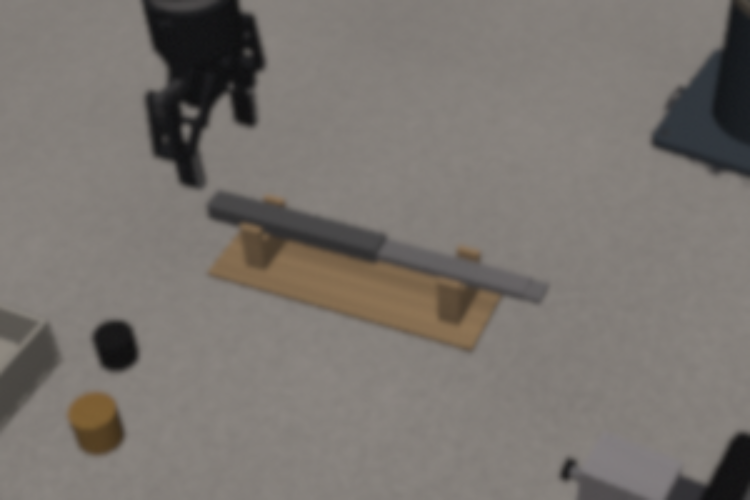

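The fingers straddle the handle's rear end (finger tips at crop (190, 183) and (245, 122), handle end at (213, 205)). I'll descend and close lightly.

>>> {"method": "drive_tool", "body": {
  "plan": [
    {"x":3.0,"y":-0.2,"z":0.2,"turn":0,"grip":0},
    {"x":2.5,"y":0,"z":0,"turn":0,"grip":0},
    {"x":1.0,"y":0,"z":0,"turn":0,"grip":0.3},
    {"x":0,"y":0,"z":0,"turn":0,"grip":0.6},
    {"x":0,"y":0,"z":0,"turn":0,"grip":1},
    {"x":0,"y":0,"z":0,"turn":0,"grip":1},
    {"x":0,"y":0,"z":0,"turn":0,"grip":1},
    {"x":0,"y":0,"z":0,"turn":0,"grip":1}
  ],
  "newtons": 20
}}

```text
clock: 3.73
position: [0.4233, -0.3672, 0.0504]
orientation: [-0.088, 1.593, 0.109]
ft_force: [-0.1, 1.2, -3.2]
grip_width: 0.0233
```

>>> {"method": "drive_tool", "body": {
  "plan": [
    {"x":0,"y":0,"z":0,"turn":0,"grip":1},
    {"x":0,"y":0,"z":0,"turn":0,"grip":1},
    {"x":0,"y":0,"z":0,"turn":0,"grip":1}
  ]
}}

```text
clock: 3.98
position: [0.4235, -0.3673, 0.0516]
orientation: [-0.089, 1.592, 0.109]
ft_force: [-0.3, 0.5, -4.2]
grip_width: 0.024
```

Run:
```python
from h import *
goto([.4256,-.3704,.055],BD)
```

```text
pos [ 0.4235 -0.3673  0.0516] toolx [-0.024  0.011 -1.   ] z [ 0.992  0.126 -0.022] F [-0.3  0.5 -4.2] w 0.024 t 3.98
turn rad 0.0
shift cm (tool axes now) [-0.35 -0.33  0.16]
```

>>> {"method": "drive_tool", "body": {
  "plan": [
    {"x":-0.5,"y":0,"z":0,"turn":0,"grip":1},
    {"x":-0.5,"y":0,"z":0,"turn":0,"grip":1},
    {"x":-0.5,"y":0,"z":0,"turn":0,"grip":1},
    {"x":-0.5,"y":0,"z":0,"turn":0,"grip":1}
  ]
}}

```text
clock: 4.32
position: [0.4234, -0.3668, 0.0715]
orientation: [-0.087, 1.593, 0.11]
ft_force: [-0.3, 0.4, -4.3]
grip_width: 0.0239
```

```bash
cat >> h.py <<'E'
def pitch(name):
    p,d=snapshot("scene");cv2.imwrite(f"pics/{name}.png",cv2.resize(p[40:240,200:420,::-1],None,fx=3,fy=3)); 
    return p,d
E
python3 - <<'E'
from h import *
goto([.4256,-.3704,.055],BD); pitch("s2")
E
```

```text
pos [ 0.4234 -0.3668  0.0715] toolx [-0.026  0.013 -1.   ] z [ 0.992  0.125 -0.024] F [-0.3  0.4 -4.3] w 0.0239 t 4.32
turn rad -0.0
shift cm (tool axes now) [ 1.64 -0.41  0.21]
```

View pics/s2.png

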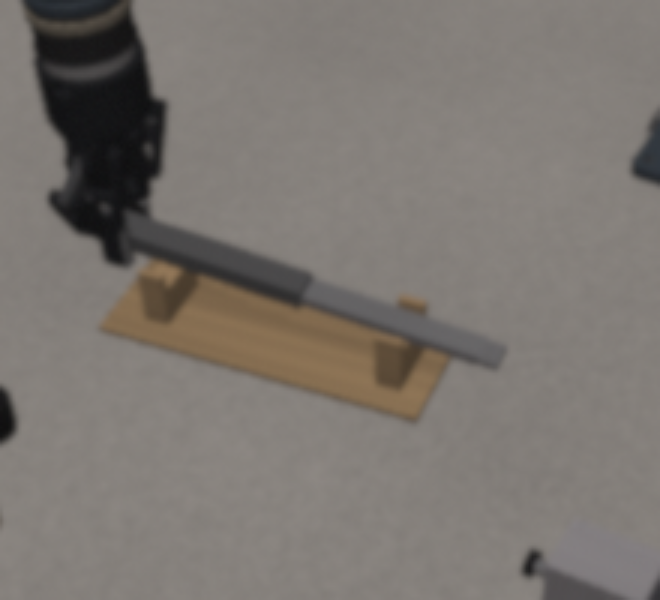

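The handle is raised at the jaws (crop (125, 235)) and the blade still lies between the front cheeks at (400, 330), so the bar is pivoting in the grip. I'll measure the pitch.

```bash
cat >> h.py <<'E'
def barfit(n,xr,yr,zlo,tipz=.03,dirn=BD):
    """fit top-surface line of steel blade+handle from the depth; returns heights along"""
    p,d=snapshot(n);W=cloud(n,d);hsv=cv2.cvtColor(p,cv2.COLOR_RGB2HSV)
    X,Y,Z=W[...,0],W[...,1],W[...,2]
    m=((Z>zlo)&(Z<.13)&(X>xr[0])&(X<xr[1])&(Y>yr[0])&(Y<yr[1])&(hsv[...,1]<45)&(hsv[...,2]>50)&(hsv[...,2]<135)).astype(np.uint8)
    k,l,s,c=cv2.connectedComponentsWithStats(m);i=1+np.argmax(s[1:,4]);P=W[l==i]
    c0=P.mean(0);v=np.linalg.svd(P-c0)[2][0];v*=np.sign(v[:2]@dirn)
    a=(P-c0)@v
    tip=c0+v*np.percentile(a,99.5);end=c0+v*np.percentile(a,.5)
    print(n,"n",len(P),"pitch",np.degrees(np.arcsin(v[2])).round(2),"yaw",np.degrees(np.arctan2(v[1],v[0])).round(2),"tip",tip.round(4),"end",end.round(4),"len",np.ptp(a).round(3))
    return p,P
E
python3 - <<'E'
from h import *
for n in("top","scene"): barfit(n,(.35,.46),(-.355,-.03),.035)
E
```

```text
top n 2450 pitch -7.29 yaw 97.51 tip [ 0.3871 -0.0749  0.0421] end [ 0.4238 -0.3538  0.0781] len 0.287
scene n 1237 pitch -6.86 yaw 97.91 tip [ 0.387  -0.0717  0.0422] end [ 0.4263 -0.3548  0.0766] len 0.29
```

The bar pivots in the light grip. With the ridge about 46 mm from the edge, the blade needs roughly 20–22° tip-down to pass under at 38 mm, so I'll keep raising the handle while the blade lies on the front saddle.

>>> {"method": "drive_tool", "body": {
  "plan": [
    {"x":-0.8,"y":0,"z":0,"turn":0,"grip":1},
    {"x":-0.8,"y":0,"z":0,"turn":0,"grip":1},
    {"x":-0.8,"y":0,"z":0,"turn":0,"grip":1},
    {"x":-0.8,"y":0,"z":0,"turn":0,"grip":1},
    {"x":-0.8,"y":0,"z":0,"turn":0,"grip":1},
    {"x":-0.8,"y":0,"z":0,"turn":0,"grip":1},
    {"x":-0.8,"y":0,"z":0,"turn":0,"grip":1},
    {"x":-0.8,"y":0,"z":0,"turn":0,"grip":1}
  ]
}}

```text
clock: 5.13
position: [0.4244, -0.3667, 0.1402]
orientation: [-0.086, 1.595, 0.112]
ft_force: [1.3, 0.2, -4.4]
grip_width: 0.0237
```

Run:
```python
from h import *
goto([.4256,-.3704,.055],BD)
for n in("top","scene"): p,P=barfit(n,(.35,.46),(-.35,-.03),.022)
cv2.imwrite("pics/s3.png",cv2.resize(p[40:240,200:420,::-1],None,fx=3,fy=3))
# fulcrum block surface heights
for n in("top","scene"):
    q=np.load(f"pics/{n}0.npz")["p"];W=np.load(f"pics/{n}W.npy");hsv=cv2.cvtColor(q,cv2.COLOR_RGB2HSV)
    m=(hsv[...,1]>90)&(hsv[...,0]<20)&(abs(W[...,0]-.63)<.04)&(abs(W[...,1]-.04)<.04)
    P=W[m];print(n,np.histogram(P[:,2],bins=np.arange(0,.064,.004)))
    G=P[(P[:,2]<.045)&(P[:,2]>.02)];
    for g in G[::12]: print(g.round(4),end=" ")
```

```text
pos [ 0.4244 -0.3667  0.1402] toolx [-0.028  0.015 -0.999] z [ 0.992  0.125 -0.026] F [ 1.3  0.2 -4.4] w 0.0237 t 5.13
turn rad 0.0
shift cm (tool axes now) [ 8.5  -0.54  0.29]
top n 2350 pitch -22.89 yaw 97.93 tip [ 0.3879 -0.0922  0.0305] end [ 0.4208 -0.3284  0.1312] len 0.265
scene n 1254 pitch -22.43 yaw 98.76 tip [ 0.3883 -0.0916  0.0312] end [ 0.4258 -0.3353  0.133 ] len 0.278
top (array([  3,  10,   9,  21,  31,  17,  13,  40, 286,  28,  17,  22,  31,
       140, 124]), array([0.   , 0.004, 0.008, 0.012, 0.016, 0.02 , 0.024, 0.028, 0.032,
       0.036, 0.04 , 0.044, 0.048, 0.052, 0.056, 0.06 ]))
[0.659  0.0254 0.0437] [0.6584 0.023  0.0343] [0.6542 0.0228 0.0353] [0.6529 0.0231 0.0334] [0.6492 0.026  0.039 ] [0.6485 0.0283 0.0352] [0.6472 0.0505 0.0348] [0.6465 0.053  0.0311] [0.6438 0.0543 0.0338] [0.6414 0.0558 0.0353] [0.6401 0.058  0.0335] [0.6383 0.0598 0.0333] [0.6376 0.0175 0.0326] [0.635  0.0191 0.035 ] [0.6331 0.0208 0.0353] [0.6318 0.0229 0.0333] [0.6298 0.0247 0.0336] [0.628  0.0266 0.0334] [0.6265 0.0285 0.0325] [0.6248 0.0504 0.0332] [0.6229 0.0522 0.0332] [0.620
[... 600 characters left out ...]
68 0.0354] [0.6218 0.0242 0.0335] [0.6272 0.0229 0.0364] [0.605  0.0611 0.0352] [0.6076 0.0586 0.0336] [0.6131 0.0571 0.0367] [0.6162 0.0548 0.0358] [0.6173 0.0535 0.0331] [0.6196 0.0565 0.0352] [0.6193 0.0603 0.0346] [0.615  0.0626 0.0273] [0.6305 0.056  0.0368] [0.6267 0.0602 0.0317] [0.623  0.0628 0.0253] [0.6607 0.0267 0.043 ] [0.6619 0.0273 0.0419] [0.6616 0.0234 0.0354] [0.6407 0.0629 0.0369] [0.6451 0.0557 0.0342] [0.6613 0.033  0.0359] [0.646  0.0599 0.0354] [0.6613 0.0388 0.0373] [0.6444 0.0631 0.0325] [0.6619 0.0429 0.0381] [0.6482 0.063  0.0346] [0.6604 0.0461 0.0353] [0.6494 0.0636 0.0336] [0.6552 0.0588 0.0346] [0.6585 0.0567 0.0345] [0.6597 0.0592 0.035 ] [0.6557 0.0632 0.0292]
```

View pics/s3.png

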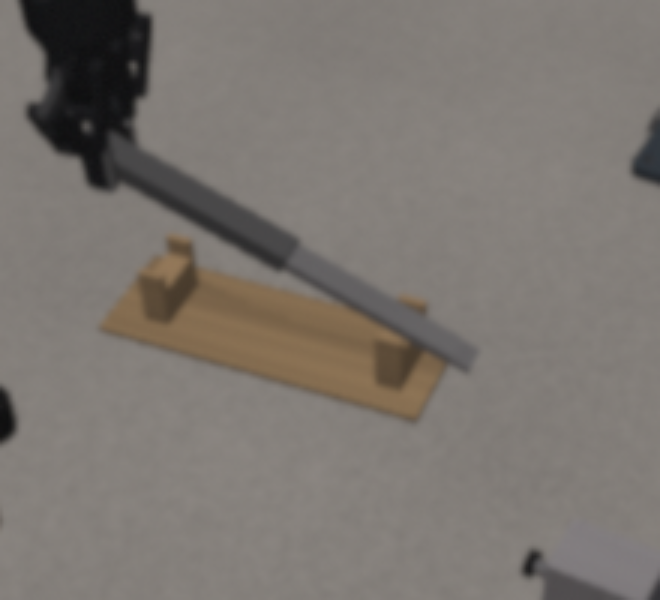

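The bar is now about 21° tip-down (tip at crop (470, 360), blade still on the front saddle). I'll add a couple of degrees for margin under the edge, then clamp firmly.

>>> {"method": "drive_tool", "body": {
  "plan": [
    {"x":-0.6,"y":0,"z":0,"turn":0,"grip":1},
    {"x":-0.6,"y":0,"z":0,"turn":0,"grip":1}
  ]
}}

```text
clock: 5.4
position: [0.4251, -0.3673, 0.1531]
orientation: [-0.086, 1.594, 0.111]
ft_force: [0.3, 0.6, -3.8]
grip_width: 0.0234
```

>>> {"method": "drive_tool", "body": {
  "plan": [
    {"x":0,"y":0,"z":0,"turn":0,"grip":1},
    {"x":0,"y":0,"z":0,"turn":0,"grip":1}
  ],
  "newtons": 100
}}

```text
clock: 5.57
position: [0.4254, -0.368, 0.1544]
orientation: [-0.088, 1.594, 0.11]
ft_force: [-0.2, -0.2, -4.7]
grip_width: 0.0226
```

>>> {"method": "drive_tool", "body": {
  "plan": [
    {"x":-1.5,"y":0,"z":0,"turn":0,"grip":1},
    {"x":-2,"y":0,"z":0,"turn":0,"grip":1},
    {"x":-2,"y":0,"z":0,"turn":0,"grip":1},
    {"x":0,"y":0,"z":0,"turn":0.107,"grip":1}
  ]
}}

```text
clock: 5.9
position: [0.4251, -0.3686, 0.2068]
orientation: [-0.001, 1.603, 0.025]
ft_force: [0.2, -0.8, -5.1]
grip_width: 0.0224
```

Run:
```python
from h import *
goto([.6363,-.249,.20],(-.022,1))
for n in("top","scene"): p,P=barfit(n,(.35,.46),(-.35,-.03),.05)
cv2.imwrite("pics/s4.png",cv2.resize(p[20:240,200:420,::-1],None,fx=2.7,fy=2.7))
```

```text
pos [ 0.4251 -0.3686  0.2068] toolx [-0.033  0.015 -0.999] z [ 0.999  0.017 -0.032] F [ 0.2 -0.8 -5.1] w 0.0224 t 5.9
turn rad -0.005
shift cm (tool axes now) [ 0.16 11.6  21.33]
top n 1018 pitch -24.88 yaw 91.69 tip [ 0.4179 -0.0967  0.082 ] end [ 0.421  -0.2014  0.1306] len 0.118
scene n 615 pitch -23.89 yaw 93.27 tip [ 0.4187 -0.0945  0.0818] end [ 0.4253 -0.2099  0.133 ] len 0.132
```

View pics/s4.png

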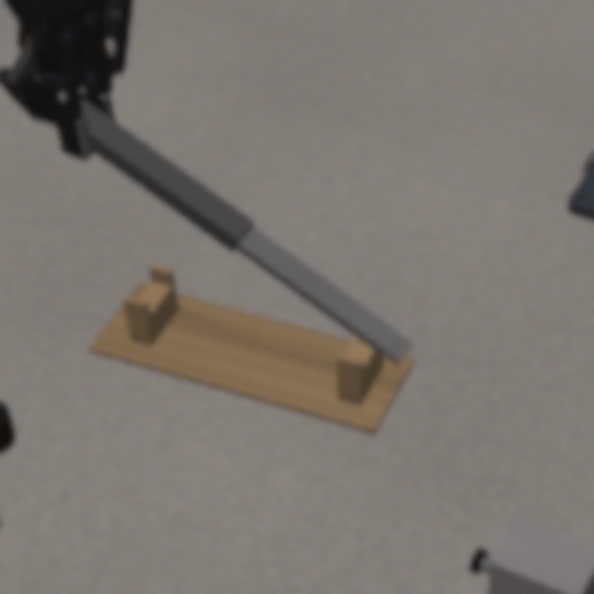

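>>> {"method": "drive_tool", "body": {
  "plan": [
    {"x":0,"y":2.0,"z":3.55,"turn":0,"grip":1},
    {"x":0,"y":2.0,"z":3.55,"turn":0,"grip":1},
    {"x":0,"y":2.0,"z":3.55,"turn":0,"grip":1},
    {"x":0,"y":2.0,"z":3.55,"turn":0,"grip":1},
    {"x":0,"y":2.0,"z":3.55,"turn":0,"grip":1},
    {"x":0,"y":0,"z":0,"turn":0,"grip":1}
  ]
}}

```text
clock: 6.5
position: [0.6007, -0.2636, 0.1867]
orientation: [-0.003, 1.62, 0.035]
ft_force: [-0.7, -0.2, -5.4]
grip_width: 0.0228
```

Run:
```python
from h import *
goto([.6373,-.2445,.205],(-.022,1))
```

```text
pos [ 0.6007 -0.2636  0.1867] toolx [-0.05   0.02  -0.999] z [ 0.998  0.024 -0.049] F [-0.7 -0.2 -5.4] w 0.0228 t 6.5
turn rad 0.002
shift cm (tool axes now) [-1.97  1.86  3.61]
```

>>> {"method": "drive_tool", "body": {
  "plan": [
    {"x":-1.2,"y":0.9,"z":1.8,"turn":0,"grip":1},
    {"x":-1.2,"y":0.9,"z":1.8,"turn":0,"grip":1},
    {"x":0,"y":0,"z":0,"turn":0,"grip":1}
  ]
}}

```text
clock: 6.75
position: [0.6351, -0.2404, 0.1957]
orientation: [-0.007, 1.642, 0.051]
ft_force: [-0.6, 0.3, -5.3]
grip_width: 0.0224
```

Run:
```python
from h import *
goto([.6373,-.2445,.205],(-.022,1))
for n in("top","scene"): p,P=barfit(n,(.57,.68),(-.23,.08),.05,dirn=np.array([0,1.])); cv2.imwrite(f"pics/{n}5.png",cv2.resize(p[60:280,190:410,::-1] if n=="top" else p[100:360,230:490,::-1],None,fx=2.3,fy=2.3))
```

```text
pos [ 0.6351 -0.2404  0.1957] toolx [-0.072  0.027 -0.997] z [ 0.997  0.037 -0.071] F [-0.6  0.3 -5.3] w 0.0224 t 6.75
turn rad 0.016
shift cm (tool axes now) [-0.96 -0.39  0.14]
top n 162 pitch -22.77 yaw 93.93 tip [0.6065 0.0304 0.0752] end [ 0.6156 -0.1023  0.131 ] len 0.147
scene n 1109 pitch -23.1 yaw 94.9 tip [0.6153 0.0335 0.0745] end [ 0.6273 -0.1065  0.1345] len 0.161
```

View pics/top5.png

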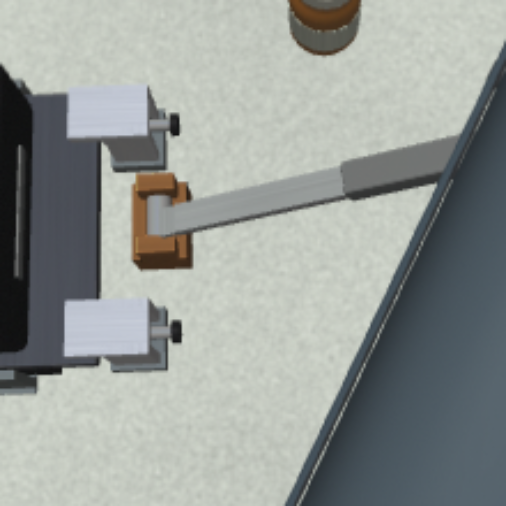

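View pics/scene5.png

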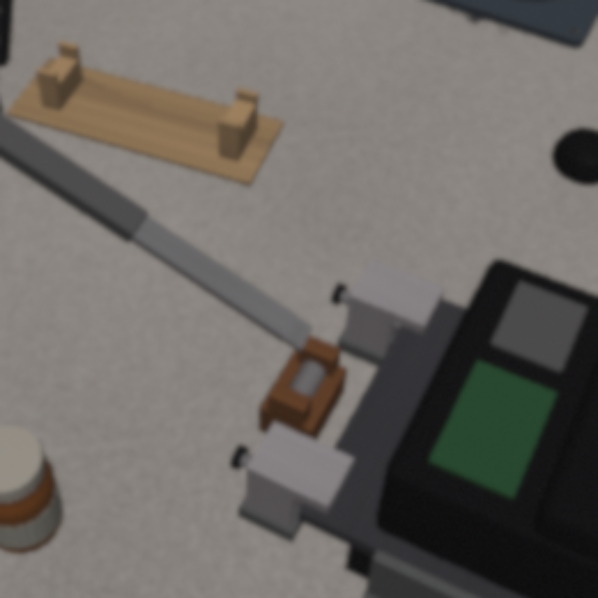

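Run:
```python
from h import *
s=get_state();print(s["joint_positions"].round(3)); M=R.from_rotvec(s["orientation"]).as_matrix();print(M.round(3))
```

```text
[-0.46   0.553  0.593  1.691 -0.011  1.077]
[[-0.077 -0.033  0.996]
 [ 0.026  0.999  0.035]
 [-0.997  0.028 -0.076]]
```

>>> {"method": "drive_tool", "body": {
  "plan": [
    {"x":0,"y":0,"z":0,"turn":0.055,"grip":1},
    {"x":0,"y":0,"z":0,"turn":0,"grip":1}
  ]
}}

```text
clock: 7.02
position: [0.6303, -0.2434, 0.1924]
orientation: [0.036, 1.652, 0.003]
ft_force: [0.4, -0.6, -3.6]
grip_width: 0.0225
```

Run:
```python
from h import *
goto([.6373,-.2445,.205],(-.022,1))
for n in("top","scene"): p,P=barfit(n,(.57,.68),(-.23,.08),.058,dirn=np.array([0,1.])); cv2.imwrite(f"pics/{n}6.png",cv2.resize(p[60:280,190:410,::-1] if n=="top" else p[100:360,230:490,::-1],None,fx=2.3,fy=2.3))
```

```text
pos [ 0.6303 -0.2434  0.1924] toolx [-0.081  0.025 -0.996] z [ 0.996 -0.02  -0.082] F [ 0.4 -0.6 -3.6] w 0.0225 t 7.02
turn rad -0.042
shift cm (tool axes now) [-1.31 -0.07  0.6 ]
top n 181 pitch -23.18 yaw 90.89 tip [0.6157 0.0284 0.0707] end [ 0.6179 -0.112   0.1308] len 0.155
scene n 1181 pitch -23.39 yaw 91.8 tip [0.6258 0.0311 0.0712] end [ 0.6305 -0.1163  0.135 ] len 0.171
```

View pics/top6.png

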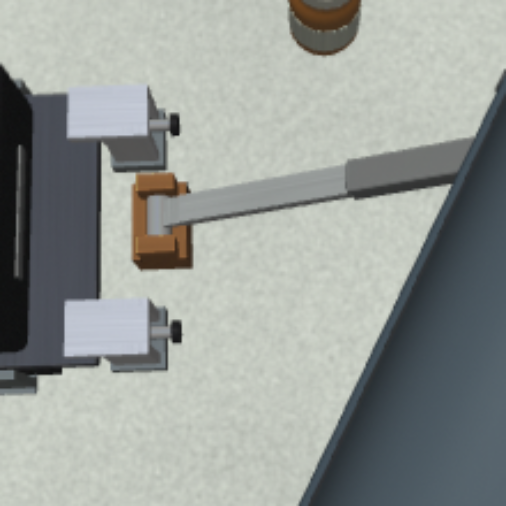

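>>> {"method": "drive_tool", "body": {
  "plan": [
    {"x":0.6,"y":-0.2,"z":0.5,"turn":0,"grip":1},
    {"x":0,"y":0,"z":0,"turn":0,"grip":1}
  ]
}}

```text
clock: 7.28
position: [0.6337, -0.2469, 0.1862]
orientation: [0.034, 1.652, 0.004]
ft_force: [1.2, -0.2, -4.8]
grip_width: 0.0226
```

```bash
sed -i 's/<135)/<175)/' h.py
python3 - <<'E'
from h import *
goto([.6373,-.2445,.205],(-.022,1))
for n in("top","scene"): p,P=barfit(n,(.57,.68),(-.21,.08),.058,dirn=np.array([0,1.])); cv2.imwrite(f"pics/{n}7.png",cv2.resize(p[60:280,190:410,::-1] if n=="top" else p[220:320,320:450,::-1],None,fx=2.3*(1+(n!="top")),fy=2.3*(1+(n!="top"))))
E
```

```text
pos [ 0.6337 -0.2469  0.1862] toolx [-0.081  0.025 -0.996] z [ 0.996 -0.018 -0.082] F [ 1.2 -0.2 -4.8] w 0.0226 t 7.28
turn rad -0.04
shift cm (tool axes now) [-1.9   0.29  0.2 ]
top n 1133 pitch -23.51 yaw 90.09 tip [0.629  0.0261 0.0656] end [ 0.6292 -0.1298  0.1335] len 0.179
scene n 1220 pitch -23.4 yaw 92.01 tip [0.6291 0.0279 0.0661] end [ 0.6346 -0.1269  0.1331] len 0.177
```

View pics/scene7.png

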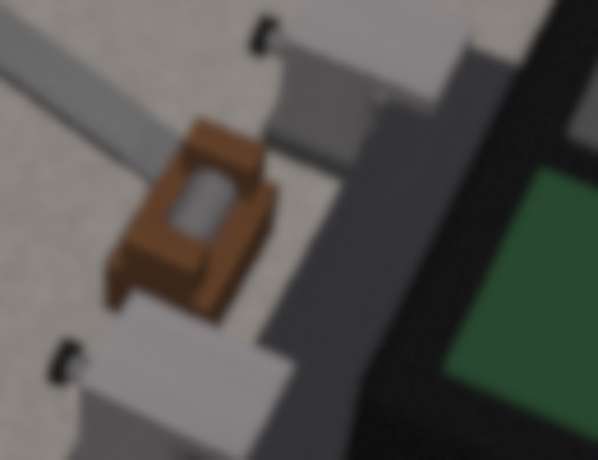

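The tip is centred before the ridge at about (0.629, 0.027). I'll lower it onto the approach line, then slide along the bar's own axis.

>>> {"method": "drive_tool", "body": {
  "plan": [
    {"x":0.5,"y":0,"z":0.1,"turn":0,"grip":1},
    {"x":0.42,"y":1.0,"z":0,"turn":0,"grip":1},
    {"x":0.42,"y":1.0,"z":0,"turn":0,"grip":1},
    {"x":0.42,"y":1.0,"z":0,"turn":0,"grip":1}
  ]
}}

```text
clock: 7.72
position: [0.6341, -0.2171, 0.1711]
orientation: [0.035, 1.648, -0.0]
ft_force: [-0.7, -0.4, -4.2]
grip_width: 0.0226
```

Run:
```python
from h import *
goto([.6345,-.169,.147],(-.022,1))
for n in("top","scene"): p,P=barfit(n,(.57,.68),(-.21,.09),.050,dirn=np.array([0,1.])); cv2.imwrite(f"pics/{n}8.png",cv2.resize(p[110:210,190:320,::-1] if n=="top" else p[220:320,320:450,::-1],None,fx=2.3*2,fy=2.3*2))
```

```text
pos [ 0.6341 -0.2171  0.1711] toolx [-0.077  0.022 -0.997] z [ 0.997 -0.021 -0.078] F [-0.7 -0.4 -4.2] w 0.0226 t 7.72
turn rad -0.043
shift cm (tool axes now) [2.51 4.76 0.13]
top n 1176 pitch -25.17 yaw 91.1 tip [0.6294 0.0524 0.0496] end [ 0.6324 -0.1019  0.1221] len 0.176
scene n 1547 pitch -23.97 yaw 92.57 tip [0.6287 0.0593 0.0503] end [ 0.6373 -0.1317  0.1353] len 0.222
```

View pics/scene8.png

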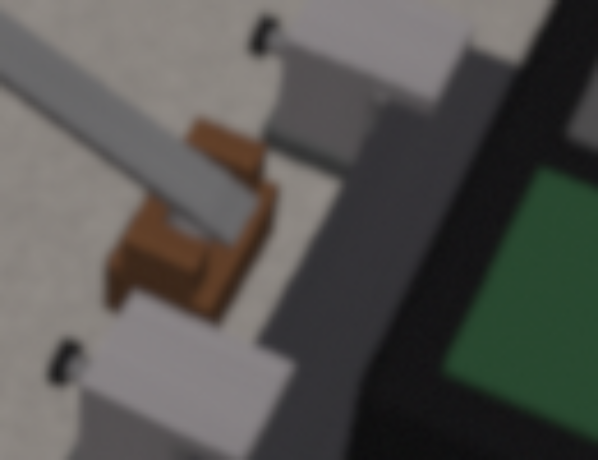

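View pics/top8.png

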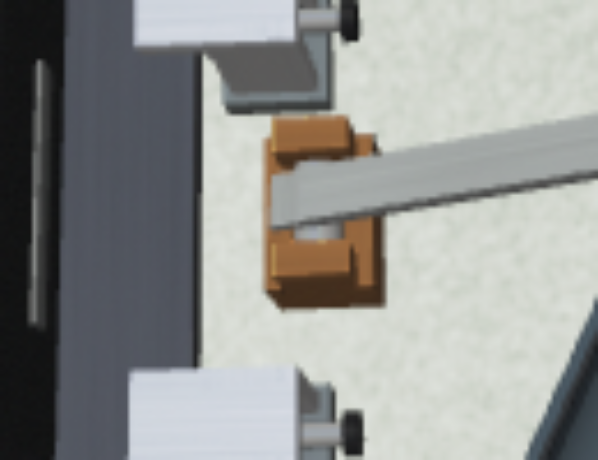

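The tip lies over the ridge between the cheeks (scene crop (240, 220), top crop (272, 200)), a few mm above the approach line. I'll continue forward and down towards the edge.

>>> {"method": "drive_tool", "body": {
  "plan": [
    {"x":0.58,"y":0.9,"z":0,"turn":0,"grip":1},
    {"x":0.55,"y":0.8,"z":0,"turn":0,"grip":1}
  ]
}}

```text
clock: 7.98
position: [0.6336, -0.1975, 0.1604]
orientation: [0.031, 1.648, 0.002]
ft_force: [0.4, -0.1, -6.0]
grip_width: 0.0225
```

Run:
```python
from h import *
goto([.6345,-.1655,.1453],(-.022,1))
for n in("top","scene"): p,P=barfit(n,(.57,.68),(-.21,.09),.038,dirn=np.array([0,1.])); cv2.imwrite(f"pics/{n}9.png",cv2.resize(p[110:210,190:320,::-1] if n=="top" else p[220:320,320:450,::-1],None,fx=2.3*2,fy=2.3*2))
```

```text
pos [ 0.6336 -0.1975  0.1604] toolx [-0.077  0.022 -0.997] z [ 0.997 -0.018 -0.078] F [ 0.4 -0.1 -6. ] w 0.0225 t 7.98
turn rad -0.04
shift cm (tool axes now) [1.57 3.17 0.15]
top n 159 pitch -24.63 yaw 86.64 tip [0.6242 0.0694 0.0379] end [ 0.6183 -0.0312  0.0841] len 0.113
scene n 1792 pitch -24.45 yaw 92.55 tip [0.6276 0.0769 0.0384] end [ 0.6371 -0.136   0.1352] len 0.251
```

View pics/scene9.png

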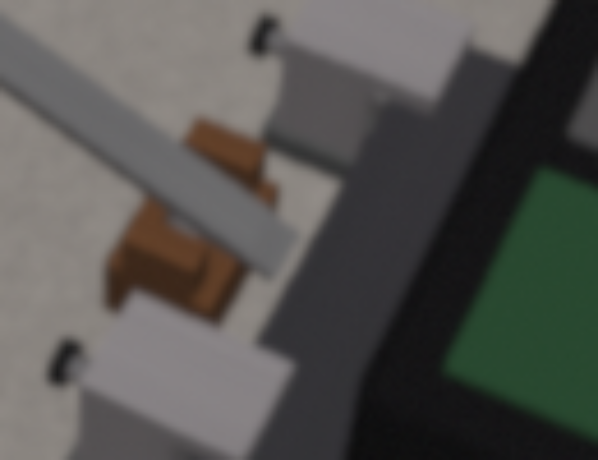

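The tip is past the ridge, just short of the edge (scene crop (285, 250)), and about 2 mm above the line. I'll drop slightly and slide under, watching the force.

>>> {"method": "drive_tool", "body": {
  "plan": [
    {"x":0.42,"y":0.5,"z":0,"turn":0,"grip":1},
    {"x":0.3,"y":0.6,"z":0,"turn":0,"grip":1}
  ]
}}

```text
clock: 8.25
position: [0.6332, -0.1862, 0.1536]
orientation: [0.03, 1.648, 0.002]
ft_force: [0.2, -0.6, -3.9]
grip_width: 0.0229
```

Run:
```python
from h import *
goto([.6345,-.1655,.1453],(-.022,1))
```

```text
pos [ 0.6332 -0.1862  0.1536] toolx [-0.077  0.021 -0.997] z [ 0.997 -0.017 -0.077] F [ 0.2 -0.6 -3.9] w 0.0229 t 8.25
turn rad -0.039
shift cm (tool axes now) [0.86 2.05 0.16]
```

>>> {"method": "drive_tool", "body": {
  "plan": [
    {"x":0.4,"y":0.9,"z":0,"turn":0,"grip":1}
  ]
}}

```text
clock: 8.33
position: [0.6334, -0.1775, 0.1504]
orientation: [0.03, 1.646, 0.0]
ft_force: [0.6, -0.9, -1.8]
grip_width: 0.0225
```

>>> {"method": "drive_tool", "body": {
  "plan": [
    {"x":0.42,"y":0.9,"z":0,"turn":0,"grip":1}
  ]
}}

```text
clock: 8.42
position: [0.6334, -0.1679, 0.1464]
orientation: [0.031, 1.646, -0.0]
ft_force: [0.9, 0.1, -3.8]
grip_width: 0.0228
```

Run:
```python
from h import *
goto([.6345,-.1655,.1453],(-.022,1))
for n in("top","scene"): p,P=barfit(n,(.57,.68),(-.21,.09),.038,dirn=np.array([0,1.])); cv2.imwrite(f"pics/{n}10.png",cv2.resize(p[110:210,190:320,::-1] if n=="top" else p[220:320,320:450,::-1],None,fx=2.3*2,fy=2.3*2))
```

```text
pos [ 0.6334 -0.1679  0.1464] toolx [-0.075  0.02  -0.997] z [ 0.997 -0.019 -0.075] F [ 0.9  0.1 -3.8] w 0.0228 t 8.42
turn rad -0.041
shift cm (tool axes now) [0.11 0.24 0.11]
top n 168 pitch -0.24 yaw 0.19 tip [0.6788 0.0878 0.0516] end [0.571  0.0874 0.052 ] len 0.108
scene n 1966 pitch -23.0 yaw 93.27 tip [0.6266 0.085  0.0386] end [ 0.6399 -0.149   0.1381] len 0.262
```

View pics/scene10.png

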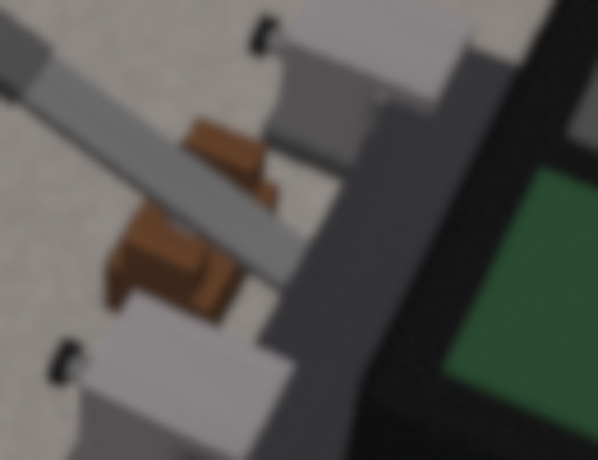

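View pics/top10.png

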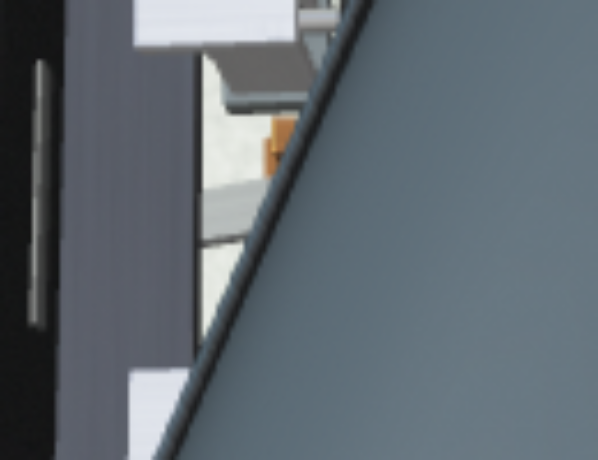

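The blade is now under the plate edge (scene crop (295, 270)), with the tip about 19 mm in. I'll ease the grip so the bar settles on the ridge.

>>> {"method": "drive_tool", "body": {
  "plan": [
    {"x":0,"y":0,"z":0,"turn":0,"grip":1},
    {"x":0.2,"y":0.2,"z":0,"turn":0,"grip":1},
    {"x":0.2,"y":0,"z":0,"turn":0,"grip":1}
  ],
  "newtons": 25
}}

```text
clock: 8.77
position: [0.633, -0.1636, 0.1421]
orientation: [0.029, 1.647, 0.003]
ft_force: [-0.5, 0.1, -2.3]
grip_width: 0.0224
```

>>> {"method": "drive_tool", "body": {
  "plan": [
    {"x":0.3,"y":0,"z":0,"turn":0,"grip":1},
    {"x":0.3,"y":0,"z":0,"turn":0,"grip":1}
  ]
}}

```text
clock: 8.93
position: [0.6332, -0.1633, 0.1379]
orientation: [0.03, 1.644, 0.005]
ft_force: [-2.1, 0.1, 2.5]
grip_width: 0.0227
```

Run:
```python
from h import *
goto([.6345,-.1655,.1453],(-.022,1))
for n in("scene",): p,P=barfit(n,(.57,.68),(-.21,.09),.038,dirn=np.array([0,1.]))
cv2.imwrite(f"pics/scene11.png",cv2.resize(p[100:360,200:500,::-1],None,fx=2.2,fy=2.2))
```

```text
pos [ 0.6332 -0.1633  0.1379] toolx [-0.073  0.023 -0.997] z [ 0.997 -0.015 -0.073] F [-2.1  0.1  2.5] w 0.0227 t 8.93
turn rad -0.037
shift cm (tool axes now) [-0.75 -0.2   0.08]
scene n 2103 pitch -21.67 yaw 93.23 tip [0.6267 0.0855 0.0389] end [ 0.6403 -0.1556  0.1349] len 0.27
```

View pics/scene11.png

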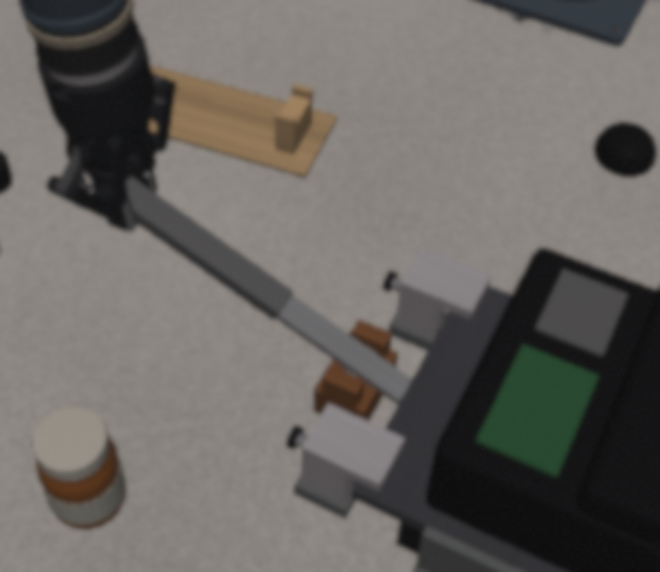

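The bar bears on the ridge (the hand now feels about 7 N net support) with the base and props still as before. I'll start levering by lowering the handle in small steps, following the arc.

>>> {"method": "drive_tool", "body": {
  "plan": [
    {"x":0.4,"y":-0.15,"z":0,"turn":0,"grip":1},
    {"x":0.4,"y":-0.15,"z":0,"turn":0,"grip":1}
  ],
  "newtons": 35
}}

```text
clock: 9.15
position: [0.6334, -0.1656, 0.1317]
orientation: [0.032, 1.64, 0.007]
ft_force: [-0.7, 1.1, 0.0]
grip_width: 0.0227
```

```bash
cat >> h.py <<'E'
def look(tag):
    """pose, force, knob positions (scene view) and plate front height"""
    p,M,s=tool(); print("t",round(s["clock"],2),"pos",p.round(4),"toolx",M[:,0].round(3),"F",s["ft_force"].round(1),"w",round(s["grip_width"],4))
    im,d=snapshot("scene");W=cloud("scene",d);V=im.max(2);X,Y,Z=np.moveaxis(W,2,0)
    G=((V<45)&(Z>.03)&(Z<.06)&(Y<.06)&(Y>-.01)&((abs(X-.541)<.03)|(abs(X-.710)<.03))).astype(np.uint8)
    k,l,st,c=cv2.connectedComponentsWithStats(G)
    for i in range(1,k):
        if st[i,4]>5: print("knob px",c[i].round(2),st[i,4],np.median(W[l==i],0).round(4))
    G=(V<85)&(Z>.04)&(Z<.08)&(abs(X-.62)<.06)&(Y>.088)&(Y<.125)
    A=W[G]; co=np.linalg.lstsq(np.c_[A[:,1]-.0865,np.ones(len(A))],A[:,2],rcond=None)[0]; print("plate top front z",co[1].round(4),"slope deg",np.degrees(np.arctan(co[0])).round(2),len(A))
    cv2.imwrite(f"pics/{tag}.png",cv2.resize(im[210:340,310:470,::-1],None,fx=4,fy=4))
E
python3 - <<'E'
from h import *
look("l1")
E
```

```text
t 9.15 pos [ 0.6334 -0.1656  0.1317] toolx [-0.069  0.025 -0.997] F [-0.7  1.1  0. ] w 0.0227
knob px [376.38 227.38] 8 [0.5441 0.0278 0.0453]
knob px [333.23 298.08] 13 [0.7132 0.0304 0.0461]
plate top front z 0.0528 slope deg -0.48 1286
```

View pics/l1.png

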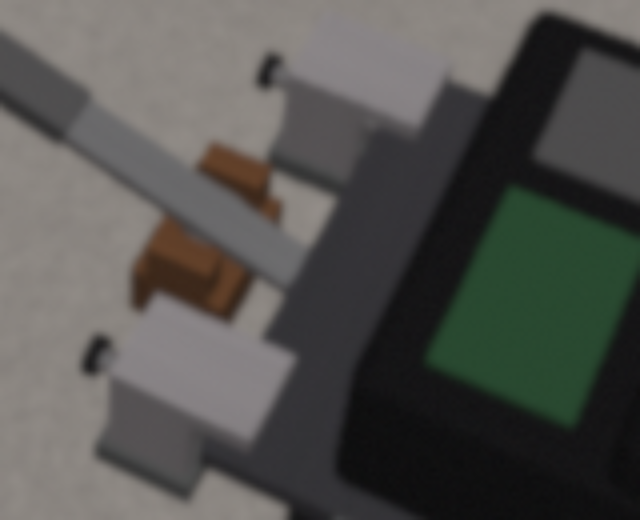

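Both knobs are still out (crop (270, 70), (98, 355)) and the plate is still down. I'll continue.

>>> {"method": "drive_tool", "body": {
  "plan": [
    {"x":0.4,"y":-0.14,"z":0,"turn":0,"grip":1},
    {"x":0.4,"y":-0.14,"z":0,"turn":0,"grip":1},
    {"x":0.4,"y":-0.14,"z":0,"turn":0,"grip":1}
  ]
}}

```text
clock: 9.45
position: [0.6327, -0.1701, 0.1196]
orientation: [0.032, 1.638, 0.007]
ft_force: [-1.6, 1.5, 4.9]
grip_width: 0.0224
```

```bash
python3 -c "
from h import *
look('l2')"
```

```text
t 9.45 pos [ 0.6327 -0.1701  0.1196] toolx [-0.067  0.025 -0.997] F [-1.6  1.5  4.9] w 0.0224
knob px [376.38 227.38] 8 [0.5448 0.0275 0.0446]
knob px [333.21 298.29] 14 [0.7127 0.0302 0.0464]
plate top front z 0.0529 slope deg -0.41 1280
```

>>> {"method": "drive_tool", "body": {
  "plan": [
    {"x":0.4,"y":-0.13,"z":0,"turn":0,"grip":1},
    {"x":0.4,"y":-0.13,"z":0,"turn":0,"grip":1}
  ]
}}

```text
clock: 9.67
position: [0.6328, -0.1722, 0.1133]
orientation: [0.032, 1.635, 0.009]
ft_force: [-3.1, 1.3, 7.6]
grip_width: 0.0223
```

>>> {"method": "drive_tool", "body": {
  "plan": [
    {"x":0.4,"y":-0.12,"z":0,"turn":0,"grip":1}
  ]
}}

```text
clock: 9.75
position: [0.6329, -0.1731, 0.1107]
orientation: [0.032, 1.633, 0.01]
ft_force: [-2.1, 1.1, 6.5]
grip_width: 0.0226
```

```bash
python3 -c "
from h import *
look('l3')"
```

```text
t 9.75 pos [ 0.6329 -0.1731  0.1107] toolx [-0.063  0.027 -0.998] F [-2.1  1.1  6.5] w 0.0226
knob px [376.38 227.38] 8 [0.5449 0.0278 0.0459]
knob px [333.21 298.29] 14 [0.7127 0.0303 0.0453]
plate top front z 0.0542 slope deg -0.62 1301
```

The plate edge has risen by about 1.3 mm at a steady hand force of about 7 N. I'll keep going in small steps.

>>> {"method": "drive_tool", "body": {
  "plan": [
    {"x":0.4,"y":-0.11,"z":0,"turn":0,"grip":1},
    {"x":0.4,"y":-0.11,"z":0,"turn":0,"grip":1},
    {"x":0.4,"y":-0.11,"z":0,"turn":0,"grip":1}
  ]
}}

```text
clock: 10.05
position: [0.6331, -0.1754, 0.1026]
orientation: [0.03, 1.629, 0.012]
ft_force: [-1.9, 0.7, 7.1]
grip_width: 0.0227
```

```bash
python3 -c "
from h import *
look('l4')"
```

```text
t 10.05 pos [ 0.6331 -0.1754  0.1026] toolx [-0.058  0.027 -0.998] F [-1.9  0.7  7.1] w 0.0227
knob px [376.57 227.14] 7 [0.5432 0.0276 0.045 ]
knob px [333.13 298.27] 15 [0.7124 0.0302 0.0465]
plate top front z 0.0558 slope deg -1.06 1303
```

>>> {"method": "drive_tool", "body": {
  "plan": [
    {"x":0.4,"y":-0.1,"z":0,"turn":0,"grip":1},
    {"x":0.4,"y":-0.1,"z":0,"turn":0,"grip":1}
  ]
}}

```text
clock: 10.27
position: [0.633, -0.1768, 0.0971]
orientation: [0.029, 1.626, 0.014]
ft_force: [-2.5, 1.1, 5.8]
grip_width: 0.0226
```

```bash
python3 -c "
from h import *
look('l5')"
```

```text
t 10.27 pos [ 0.633  -0.1768  0.0971] toolx [-0.055  0.027 -0.998] F [-2.5  1.1  5.8] w 0.0226
knob px [376.57 227.14] 7 [0.5433 0.0279 0.0461]
knob px [333.21 298.29] 14 [0.7128 0.0304 0.047 ]
plate top front z 0.0569 slope deg -1.24 1309
```

>>> {"method": "drive_tool", "body": {
  "plan": [
    {"x":0.4,"y":-0.09,"z":0,"turn":0,"grip":1},
    {"x":0.4,"y":-0.09,"z":0,"turn":0,"grip":1}
  ]
}}

```text
clock: 10.48
position: [0.6331, -0.178, 0.0917]
orientation: [0.028, 1.624, 0.015]
ft_force: [-2.5, 1.4, 7.1]
grip_width: 0.0223
```

```bash
python3 -c "
from h import *
look('l6')"
```

```text
t 10.48 pos [ 0.6331 -0.178   0.0917] toolx [-0.053  0.028 -0.998] F [-2.5  1.4  7.1] w 0.0223
knob px [376.57 227.14] 7 [0.5442 0.0282 0.0464]
knob px [333.2  298.53] 15 [0.7141 0.0306 0.0464]
plate top front z 0.058 slope deg -1.53 1319
```

>>> {"method": "drive_tool", "body": {
  "plan": [
    {"x":0.4,"y":-0.08,"z":0,"turn":0,"grip":1},
    {"x":0.4,"y":-0.08,"z":0,"turn":0,"grip":1}
  ]
}}

```text
clock: 10.7
position: [0.6331, -0.1791, 0.0866]
orientation: [0.027, 1.621, 0.017]
ft_force: [-2.9, 2.0, 5.3]
grip_width: 0.0225
```

```bash
python3 -c "
from h import *
look('l7')"
```

```text
t 10.7 pos [ 0.6331 -0.1791  0.0866] toolx [-0.05   0.028 -0.998] F [-2.9  2.   5.3] w 0.0225
plate top front z 0.0592 slope deg -2.03 1322
```

>>> {"method": "drive_tool", "body": {
  "plan": [
    {"x":0.4,"y":-0.07,"z":0,"turn":0,"grip":1}
  ]
}}

```text
clock: 10.83
position: [0.6331, -0.1796, 0.0837]
orientation: [0.026, 1.62, 0.018]
ft_force: [-2.3, 1.8, 7.8]
grip_width: 0.0224
```

```bash
python3 -c "
from h import *
look('l8')"
```

```text
t 10.83 pos [ 0.6331 -0.1796  0.0837] toolx [-0.049  0.028 -0.998] F [-2.3  1.8  7.8] w 0.0224
plate top front z 0.0597 slope deg -2.22 1326
```

View pics/l8.png

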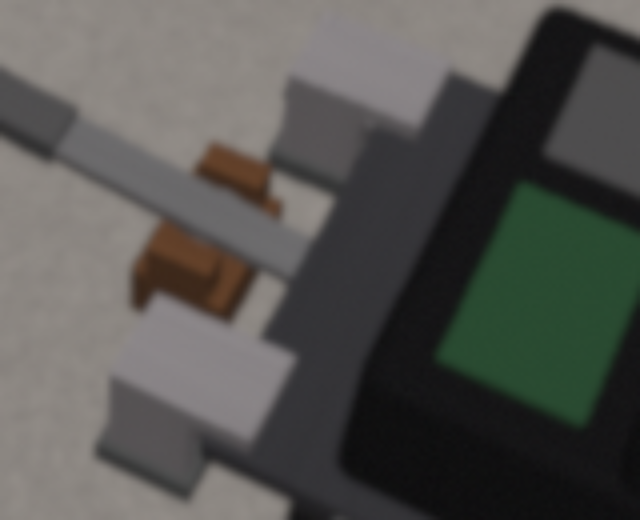

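View pics/l7.png

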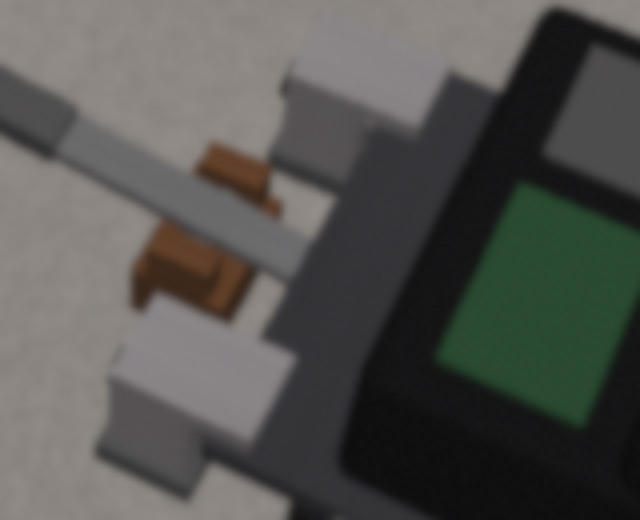

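In both pictures the knobs have gone in: still partly visible at (287, 85) and (120, 365) in l7, fully hidden in l8. So both props have sprung in, with the bar still bearing and no rise in force at the stops. I'll hold briefly, then let the base down by raising the handle with a light grip.

>>> {"method": "drive_tool", "body": {
  "plan": [
    {"x":0,"y":0,"z":0,"turn":0,"grip":1},
    {"x":0,"y":0,"z":0,"turn":0,"grip":1}
  ]
}}

```text
clock: 11.05
position: [0.6331, -0.1794, 0.0851]
orientation: [0.026, 1.619, 0.019]
ft_force: [-2.0, 2.2, 5.3]
grip_width: 0.0226
```

```bash
python3 -c "
from h import *
look('l9')
p,d=snapshot('top');cv2.imwrite('pics/t9.png',cv2.resize(p[80:230,180:310,::-1],None,fx=4,fy=4))"
```

```text
t 11.05 pos [ 0.6331 -0.1794  0.0851] toolx [-0.048  0.029 -0.998] F [-2.   2.2  5.3] w 0.0226
plate top front z 0.0596 slope deg -2.27 1319
```

View pics/t9.png

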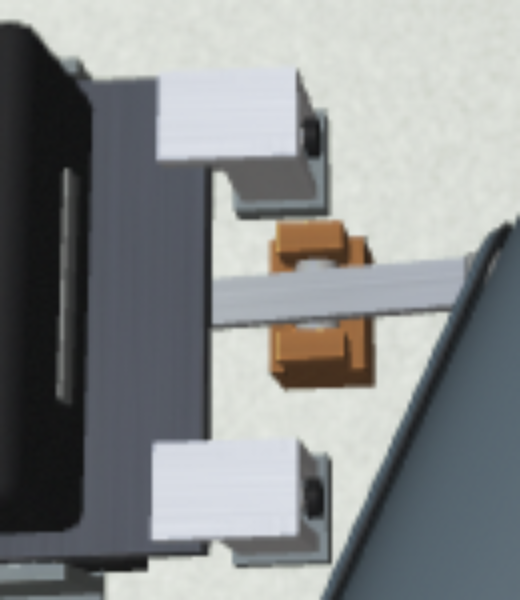

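In the top view both knobs are now close against the posts (crop (312, 133), (313, 498)), about 14 mm further in than before. I'll let the base down.

>>> {"method": "drive_tool", "body": {
  "plan": [
    {"x":-0.2,"y":0,"z":0,"turn":0,"grip":1},
    {"x":-0.3,"y":0.05,"z":0,"turn":0,"grip":1},
    {"x":-0.3,"y":0.05,"z":0,"turn":0,"grip":1},
    {"x":-0.3,"y":0.05,"z":0,"turn":0,"grip":1}
  ],
  "newtons": 20
}}

```text
clock: 11.48
position: [0.6322, -0.178, 0.0932]
orientation: [0.024, 1.624, 0.017]
ft_force: [0.2, 0.6, -5.4]
grip_width: 0.0226
```

>>> {"method": "drive_tool", "body": {
  "plan": [
    {"x":-0.4,"y":0.05,"z":0,"turn":0,"grip":1},
    {"x":-0.4,"y":0.05,"z":0,"turn":0,"grip":1},
    {"x":-0.4,"y":0.05,"z":0,"turn":0,"grip":1},
    {"x":-0.4,"y":0.05,"z":0,"turn":0,"grip":1}
  ]
}}

```text
clock: 11.82
position: [0.6305, -0.1786, 0.1039]
orientation: [0.021, 1.634, 0.01]
ft_force: [-0.3, -0.6, -4.9]
grip_width: 0.0223
```

```bash
python3 -c "
from h import *
look('l10')
for n in('scene',): p,P=barfit(n,(.57,.68),(-.21,.09),.038,dirn=np.array([0,1.]))"
```

```text
t 11.82 pos [ 0.6305 -0.1786  0.1039] toolx [-0.063  0.02  -0.998] F [-0.3 -0.6 -4.9] w 0.0223
plate top front z 0.0591 slope deg -2.14 1319
scene n 2396 pitch -13.14 yaw 91.49 tip [0.6284 0.0867 0.0452] end [ 0.6353 -0.179   0.1073] len 0.277
```

View pics/l10.png

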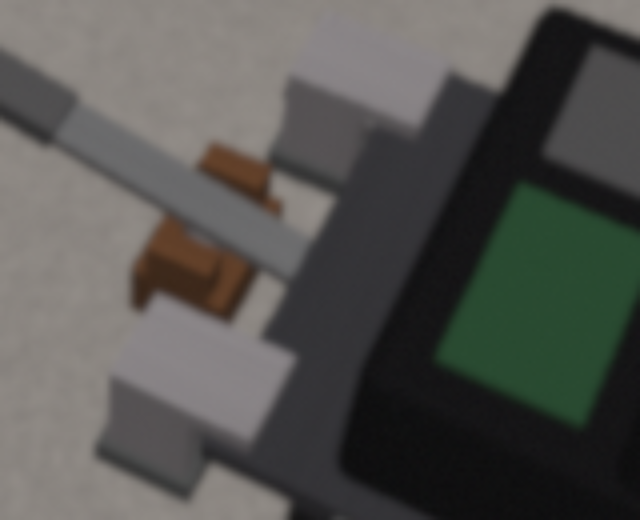

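The base rests on the props (plate front +6.3 mm, knobs in). I'll firm the grip and draw the bar back along its own axis.

>>> {"method": "drive_tool", "body": {
  "plan": [
    {"x":0,"y":0,"z":0,"turn":0,"grip":1},
    {"x":-0.2,"y":-1.0,"z":0,"turn":0,"grip":1},
    {"x":-0.2,"y":-1.0,"z":0,"turn":0,"grip":1},
    {"x":-0.25,"y":-1.0,"z":0,"turn":0,"grip":1}
  ],
  "newtons": 80
}}

```text
clock: 12.25
position: [0.631, -0.2088, 0.1108]
orientation: [0.019, 1.634, 0.014]
ft_force: [-0.9, 0.6, -4.8]
grip_width: 0.0227
```

```bash
python3 -c "
from h import *
look('l11')
for n in('scene',): p,P=barfit(n,(.57,.68),(-.21,.09),.04,dirn=np.array([0,1.]))"
```

```text
t 12.25 pos [ 0.631  -0.2088  0.1108] toolx [-0.063  0.021 -0.998] F [-0.9  0.6 -4.8] w 0.0227
plate top front z 0.0589 slope deg -1.79 1312
scene n 2487 pitch -13.51 yaw 91.1 tip [0.6297 0.0799 0.0443] end [ 0.6352 -0.2075  0.1133] len 0.301
```

View pics/l11.png

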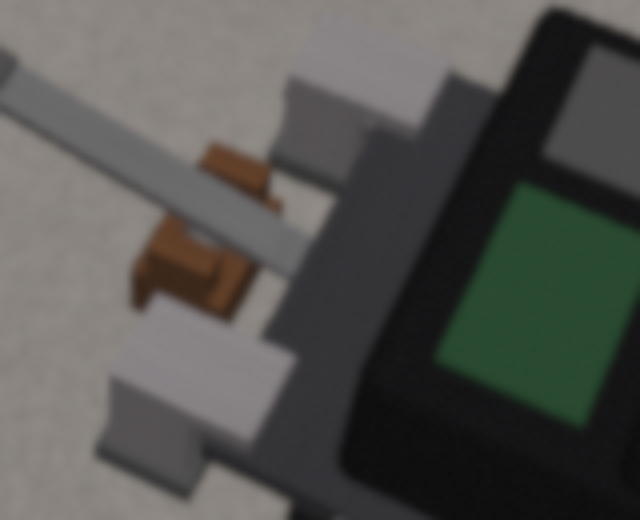

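>>> {"method": "drive_tool", "body": {
  "plan": [
    {"x":-0.25,"y":-1.2,"z":0,"turn":0,"grip":1},
    {"x":-0.3,"y":-1.2,"z":0,"turn":0,"grip":1},
    {"x":-1.2,"y":-0.6,"z":0,"turn":0,"grip":1},
    {"x":-1.5,"y":0,"z":0,"turn":0,"grip":1},
    {"x":-1.5,"y":0,"z":0,"turn":0,"grip":1}
  ]
}}

```text
clock: 12.77
position: [0.6315, -0.2467, 0.1555]
orientation: [0.026, 1.639, 0.011]
ft_force: [-0.1, -0.1, -5.5]
grip_width: 0.0227
```

Run:
```python
from h import *
look('l12')
p,P=barfit('scene',(.55,.70),(-.21,.09),.06,dirn=np.array([0,1.]))
cv2.imwrite(f"pics/s12.png",cv2.resize(p[60:340,180:500,::-1],None,fx=2,fy=2))
goto([.4235+.0,-.3673,.14],BD)
```

```text
t 12.77 pos [ 0.6315 -0.2467  0.1555] toolx [-0.068  0.023 -0.997] F [-0.1 -0.1 -5.5] w 0.0227
plate top front z 0.059 slope deg -1.82 1311
scene n 1283 pitch -11.45 yaw 91.59 tip [0.6323 0.0458 0.096 ] end [ 0.6376 -0.1445  0.1345] len 0.208
pos [ 0.6336 -0.2476  0.1593] toolx [-0.061  0.019 -0.998] z [ 0.998 -0.009 -0.061] F [ 0.9 -1.  -5.1] w 0.0226 t 12.87
turn rad -0.135
shift cm (tool axes now) [  2.97 -12.22 -20.75]
```

View pics/s12.png

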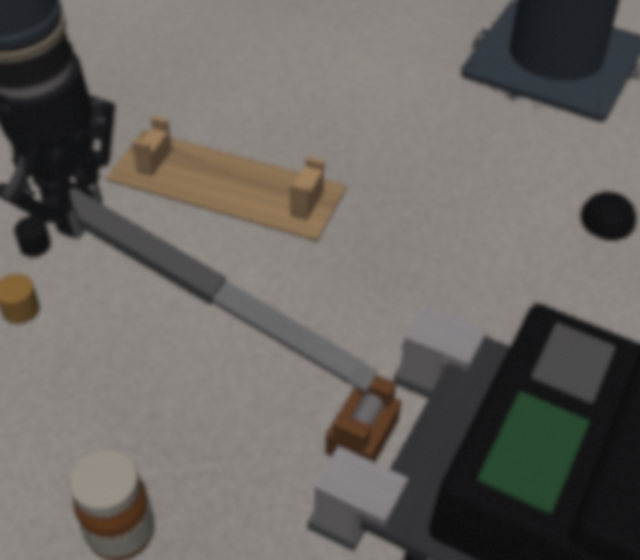

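The bar is clear of the fulcrum (tip at crop (370, 380), about 96 mm up) and the base has stayed on its props. I'll return to the rest.

>>> {"method": "drive_tool", "body": {
  "plan": [
    {"x":0,"y":-2.0,"z":-3.4,"turn":0,"grip":1},
    {"x":0,"y":-2.0,"z":-3.4,"turn":0,"grip":1},
    {"x":0,"y":-2.0,"z":-3.4,"turn":0,"grip":1},
    {"x":0,"y":-2.0,"z":-3.4,"turn":0,"grip":1},
    {"x":0,"y":-2.0,"z":-3.4,"turn":0,"grip":1},
    {"x":0,"y":0,"z":0,"turn":-0.1,"grip":1}
  ]
}}

```text
clock: 13.37
position: [0.4597, -0.3494, 0.1597]
orientation: [-0.059, 1.629, 0.098]
ft_force: [0.4, 0.6, -5.3]
grip_width: 0.0225
```

Run:
```python
from h import *
goto([.4235+.0,-.3673,.13],BD)
for n in("top","scene"): p,P=barfit(n,(.30,.50),(-.35,-.0),.055)
```

```text
pos [ 0.4597 -0.3494  0.1597] toolx [-0.061  0.021 -0.998] z [ 0.993  0.1   -0.059] F [ 0.4  0.6 -5.3] w 0.0225 t 13.37
turn rad -0.026
shift cm (tool axes now) [ 3.15 -1.51 -3.6 ]
top n 1406 pitch -12.38 yaw 96.52 tip [ 0.428  -0.059   0.0963] end [ 0.4444 -0.2032  0.1282] len 0.15
scene n 852 pitch -10.91 yaw 98.2 tip [ 0.4283 -0.0552  0.0973] end [ 0.4552 -0.2417  0.1336] len 0.201
```

>>> {"method": "drive_tool", "body": {
  "plan": [
    {"x":0.3,"y":-0.8,"z":-1.8,"turn":-0.026,"grip":1},
    {"x":0.3,"y":-0.7,"z":-1.7,"turn":0,"grip":1},
    {"x":0,"y":0,"z":0,"turn":0,"grip":1}
  ]
}}

```text
clock: 13.72
position: [0.4332, -0.3648, 0.1543]
orientation: [-0.075, 1.617, 0.12]
ft_force: [-0.7, 0.2, -4.5]
grip_width: 0.0226
```

Run:
```python
from h import *
goto([.4235+.0,-.3673,.13],BD)
for n in("top","scene"):
    p,P=barfit(n,(.30,.50),(-.35,-.0),.055)
    cv2.imwrite(f"pics/{n}13.png",cv2.resize(p[235:320,310:520,::-1] if n=="top" else p[40:240,200:420,::-1],None,fx=3,fy=3))
```

```text
pos [ 0.4332 -0.3648  0.1543] toolx [-0.05   0.025 -0.998] z [ 0.991  0.124 -0.047] F [-0.7  0.2 -4.5] w 0.0226 t 13.72
turn rad -0.002
shift cm (tool axes now) [ 2.47 -0.2  -0.88]
top n 1509 pitch -12.68 yaw 97.78 tip [ 0.3952 -0.0751  0.0915] end [ 0.4165 -0.2306  0.1268] len 0.164
scene n 885 pitch -10.97 yaw 99.16 tip [ 0.3967 -0.0717  0.0926] end [ 0.4311 -0.2852  0.1345] len 0.232
```

View pics/top13.png

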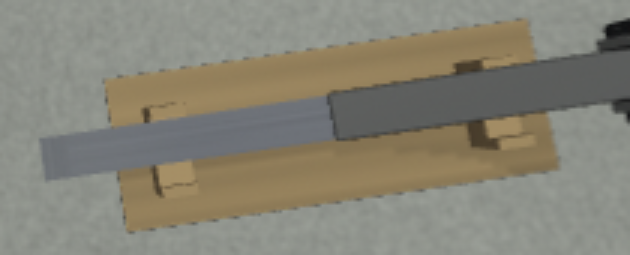

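View pics/scene13.png

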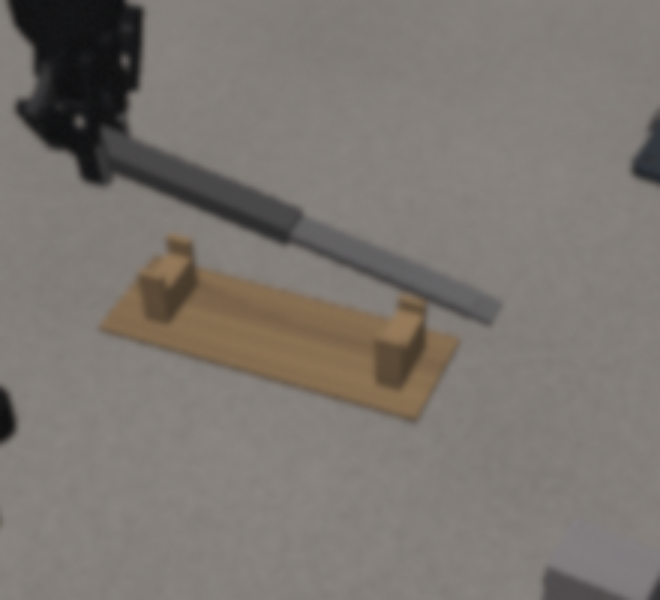

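The bar is over the rest with the yaw matched, and it needs to shift about 9 mm in −x to be on the saddles' centre line. I'll shift and lower until just above the front saddle.

>>> {"method": "drive_tool", "body": {
  "plan": [
    {"x":0.5,"y":-0.2,"z":-0.75,"turn":0,"grip":1},
    {"x":1.3,"y":0,"z":0,"turn":0,"grip":1},
    {"x":1.3,"y":0,"z":0,"turn":0,"grip":1},
    {"x":1.0,"y":0,"z":0,"turn":0,"grip":1}
  ]
}}

```text
clock: 14.15
position: [0.4317, -0.3658, 0.116]
orientation: [-0.082, 1.606, 0.119]
ft_force: [1.3, 0.1, -5.9]
grip_width: 0.0222
```

Run:
```python
from h import *
goto([.4235+.0,-.3673,.052],BD)
for n in("top","scene"):
    p,P=barfit(n,(.34,.46),(-.35,-.0),.055)
    cv2.imwrite(f"pics/{n}14.png",cv2.resize(p[235:320,310:520,::-1] if n=="top" else p[40:240,200:420,::-1],None,fx=3,fy=3))
```

```text
pos [ 0.4317 -0.3658  0.116 ] toolx [-0.039  0.021 -0.999] z [ 0.991  0.128 -0.036] F [ 1.3  0.1 -5.9] w 0.0222 t 14.15
turn rad 0.002
shift cm (tool axes now) [ 6.42 -0.21 -0.6 ]
top n 2505 pitch -13.7 yaw 97.88 tip [ 0.3954 -0.0918  0.0548] end [ 0.4309 -0.3486  0.118 ] len 0.273
scene n 1210 pitch -13.68 yaw 98.24 tip [ 0.3967 -0.1018  0.0541] end [ 0.4325 -0.3496  0.115 ] len 0.267
```

View pics/top14.png

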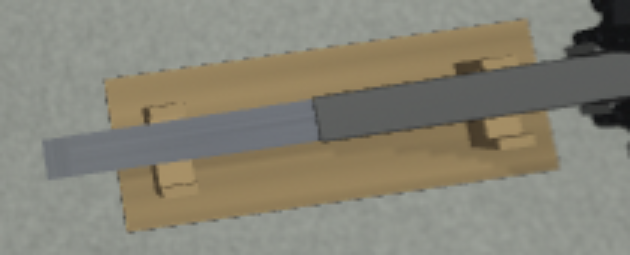

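View pics/scene14.png

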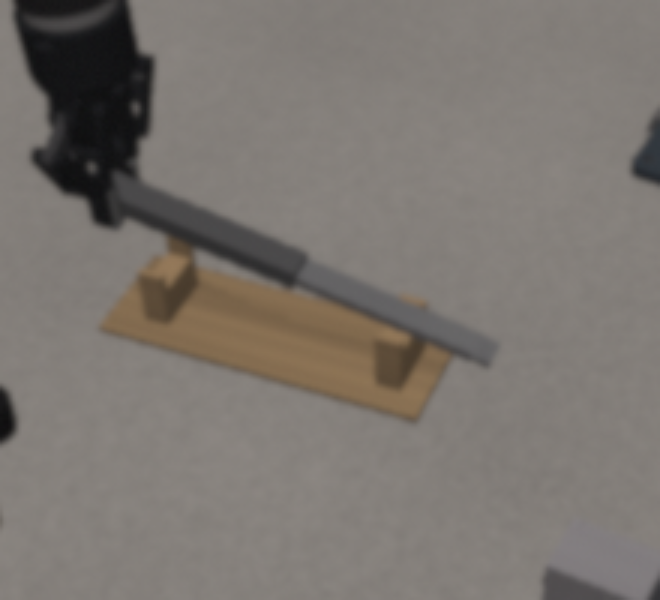

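The bar is still about 7 mm too far in +x at the front saddle (top crop: blade centre v≈139, cheeks' centre ≈149) and still above the cheeks. I'll shift sideways before lowering.

>>> {"method": "drive_tool", "body": {
  "plan": [
    {"x":0,"y":0,"z":-0.7,"turn":0,"grip":1},
    {"x":0,"y":0,"z":0,"turn":0,"grip":1}
  ]
}}

```text
clock: 14.42
position: [0.4234, -0.3647, 0.1142]
orientation: [-0.08, 1.609, 0.124]
ft_force: [-0.5, 0.2, -4.2]
grip_width: 0.0222
```

Run:
```python
from h import *
goto([.4235+.0,-.3673,.052],BD)
for n in("top","scene"):
    p,P=barfit(n,(.34,.46),(-.35,-.0),.055)
    cv2.imwrite(f"pics/{n}15.png",cv2.resize(p[235:320,310:520,::-1] if n=="top" else p[40:240,200:420,::-1],None,fx=3,fy=3))
```

```text
pos [ 0.4234 -0.3647  0.1142] toolx [-0.043  0.025 -0.999] z [ 0.991  0.13  -0.039] F [-0.5  0.2 -4.2] w 0.0222 t 14.42
turn rad 0.004
shift cm (tool axes now) [ 6.2  -0.45  0.22]
top n 2508 pitch -13.44 yaw 98.06 tip [ 0.3863 -0.0914  0.0545] end [ 0.4228 -0.3484  0.1165] len 0.273
scene n 1336 pitch -12.9 yaw 98.54 tip [ 0.388  -0.0892  0.0543] end [ 0.4272 -0.3507  0.1149] len 0.275
```

View pics/top15.png

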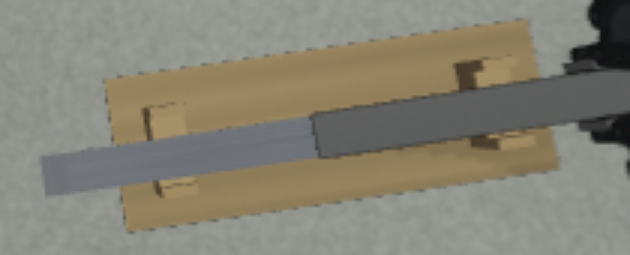

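Now it's centred within about 2 mm. I'll lower with the light grip so the blade settles on the front saddle and the bar levels.

>>> {"method": "drive_tool", "body": {
  "plan": [
    {"x":0.8,"y":0,"z":0.1,"turn":0,"grip":1},
    {"x":0.8,"y":0,"z":0,"turn":0,"grip":1},
    {"x":0.8,"y":0,"z":0,"turn":0,"grip":1}
  ],
  "newtons": 20
}}

```text
clock: 14.77
position: [0.4273, -0.3668, 0.0941]
orientation: [-0.085, 1.6, 0.117]
ft_force: [0.2, -1.5, 0.7]
grip_width: 0.0225
```

Run:
```python
from h import *
goto([.4235+.0,-.3673,.052],BD)
for n in("top","scene"):
    p,P=barfit(n,(.34,.46),(-.35,-.0),.045)
    cv2.imwrite(f"pics/{n}16.png",cv2.resize(p[235:320,310:520,::-1] if n=="top" else p[40:240,200:420,::-1],None,fx=3,fy=3))
```

```text
pos [ 0.4273 -0.3668  0.0941] toolx [-0.033  0.018 -0.999] z [ 0.991  0.129 -0.03 ] F [ 0.2 -1.5  0.7] w 0.0225 t 14.77
turn rad 0.003
shift cm (tool axes now) [ 4.22 -0.09 -0.25]
top n 2201 pitch -12.39 yaw 97.92 tip [ 0.3932 -0.1099  0.0437] end [ 0.4264 -0.3488  0.0967] len 0.254
scene n 1016 pitch -12.02 yaw 97.98 tip [ 0.3937 -0.1107  0.0442] end [ 0.427  -0.3482  0.0953] len 0.251
```

View pics/top16.png

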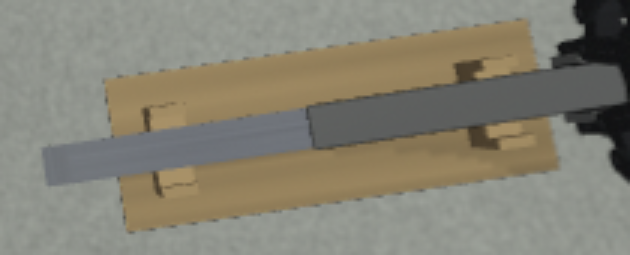

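View pics/scene16.png

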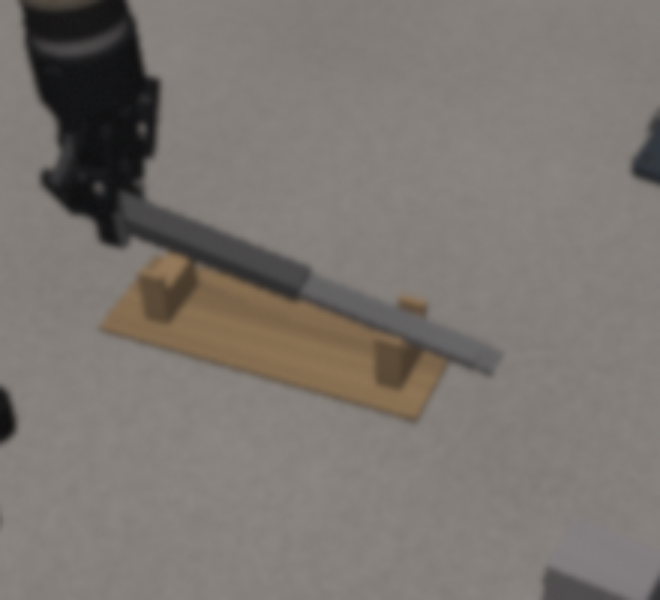

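The blade is on the front saddle between its cheeks (crop (170, 152)). I'll continue levelling and correct the sideways drift.

>>> {"method": "drive_tool", "body": {
  "plan": [
    {"x":0.7,"y":0,"z":-0.25,"turn":0,"grip":1},
    {"x":0.7,"y":0,"z":-0.2,"turn":0,"grip":1},
    {"x":0.7,"y":0,"z":-0.15,"turn":0,"grip":1}
  ]
}}

```text
clock: 15.12
position: [0.4228, -0.3673, 0.0749]
orientation: [-0.084, 1.593, 0.116]
ft_force: [1.9, -1.0, 1.0]
grip_width: 0.0222
```

Run:
```python
from h import *
goto([.4235+.0,-.3673,.052],BD)
for n in("top","scene"):
    p,P=barfit(n,(.34,.46),(-.35,-.0),.040)
    cv2.imwrite(f"pics/{n}17.png",cv2.resize(p[235:320,310:520,::-1] if n=="top" else p[40:240,200:420,::-1],None,fx=3,fy=3))
```

```text
pos [ 0.4228 -0.3673  0.0749] toolx [-0.026  0.019 -0.999] z [ 0.992  0.127 -0.023] F [ 1.9 -1.   1. ] w 0.0222 t 15.12
turn rad 0.001
shift cm (tool axes now) [ 2.28 -0.06  0.12]
top n 2410 pitch -7.61 yaw 97.02 tip [ 0.3883 -0.0739  0.0415] end [ 0.4221 -0.3485  0.0785] len 0.284
scene n 1159 pitch -7.22 yaw 97.14 tip [ 0.3872 -0.0701  0.0414] end [ 0.4221 -0.3485  0.0769] len 0.287
```

View pics/top17.png

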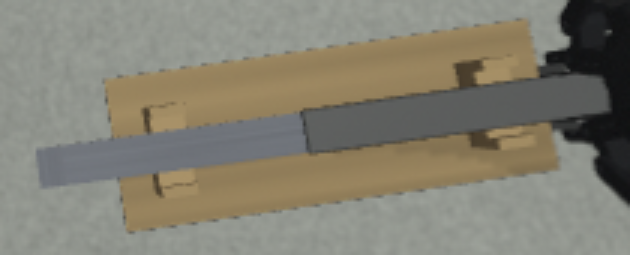

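>>> {"method": "drive_tool", "body": {
  "plan": [
    {"x":0.6,"y":0,"z":-0.1,"turn":0,"grip":1},
    {"x":0.6,"y":0,"z":-0.1,"turn":0,"grip":1},
    {"x":0.5,"y":0,"z":-0.1,"turn":0,"grip":1},
    {"x":0.4,"y":0,"z":0,"turn":0,"grip":1}
  ]
}}

```text
clock: 15.55
position: [0.4191, -0.3674, 0.0521]
orientation: [-0.082, 1.592, 0.115]
ft_force: [2.6, -1.4, 0.8]
grip_width: 0.0226
```

Run:
```python
from h import *
goto([.4235+.0,-.3673,.052],BD)
for n in("top","scene"):
    p,P=barfit(n,(.34,.46),(-.35,-.0),.040)
    cv2.imwrite(f"pics/{n}18.png",cv2.resize(p[235:320,310:520,::-1] if n=="top" else p[40:240,200:420,::-1],None,fx=3,fy=3))
```

```text
pos [ 0.4191 -0.3674  0.0521] toolx [-0.025  0.019 -1.   ] z [ 0.992  0.125 -0.022] F [ 2.6 -1.4  0.8] w 0.0226 t 15.55
turn rad -0.001
shift cm (tool axes now) [ 0.   -0.04  0.44]
top n 2326 pitch -2.0 yaw 96.69 tip [ 0.386  -0.0716  0.048 ] end [ 0.4184 -0.3478  0.0577] len 0.283
scene n 1128 pitch -1.76 yaw 96.77 tip [ 0.3861 -0.068   0.0478] end [ 0.4194 -0.3484  0.0564] len 0.285
```

View pics/scene18.png

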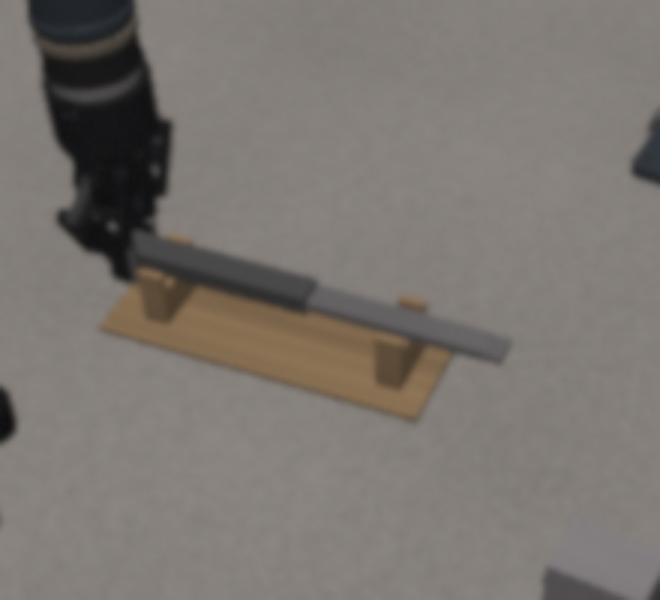

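Nearly seated: pitch is within about 1° of level and the handle is 4 mm to the −x side. I'll centre it, lower the last couple of mm, and release.

>>> {"method": "drive_tool", "body": {
  "plan": [
    {"x":0.1,"y":0,"z":0.35,"turn":0,"grip":1},
    {"x":0.25,"y":0,"z":0,"turn":0,"grip":1}
  ]
}}

```text
clock: 15.82
position: [0.4217, -0.3668, 0.0506]
orientation: [-0.084, 1.595, 0.117]
ft_force: [-2.0, 4.1, 20.2]
grip_width: 0.0228
```

Run:
```python
from h import *
goto([.4235+.0,-.3673,.052],BD)
for n in("top","scene"):
    p,P=barfit(n,(.34,.46),(-.35,-.0),.040)
```

```text
pos [ 0.4217 -0.3668  0.0506] toolx [-0.027  0.019 -0.999] z [ 0.992  0.127 -0.025] F [-2.   4.1 20.2] w 0.0228 t 15.82
turn rad 0.002
shift cm (tool axes now) [-0.14 -0.07  0.17]
top n 2328 pitch -1.59 yaw 97.47 tip [ 0.3847 -0.0715  0.0486] end [ 0.421  -0.3486  0.0564] len 0.284
scene n 1144 pitch -1.56 yaw 97.55 tip [ 0.3851 -0.068   0.0481] end [ 0.4223 -0.3486  0.0558] len 0.286
```

Seated (20 N of support felt). I'll relieve the pressure and open.

>>> {"method": "drive_tool", "body": {
  "plan": [
    {"x":-0.1,"y":0,"z":0,"turn":0,"grip":1},
    {"x":0,"y":0,"z":0,"turn":0,"grip":0.6},
    {"x":0,"y":0,"z":0,"turn":0,"grip":0.4},
    {"x":0,"y":0,"z":0,"turn":0,"grip":0},
    {"x":0,"y":0,"z":0,"turn":0,"grip":0},
    {"x":0,"y":0,"z":0,"turn":0,"grip":0},
    {"x":0,"y":0,"z":0,"turn":0,"grip":0}
  ]
}}

```text
clock: 16.5
position: [0.4207, -0.3662, 0.051]
orientation: [-0.089, 1.6, 0.119]
ft_force: [0.2, 0.2, -0.7]
grip_width: 0.0855
```

>>> {"method": "drive_tool", "body": {
  "plan": [
    {"x":-0.8,"y":0,"z":0,"turn":0,"grip":0},
    {"x":-1.5,"y":0,"z":0,"turn":0,"grip":0},
    {"x":-2.5,"y":-0.5,"z":0,"turn":0,"grip":0},
    {"x":-3,"y":-1.0,"z":0,"turn":0,"grip":0},
    {"x":-3,"y":-1,"z":0,"turn":0,"grip":0},
    {"x":-2,"y":0,"z":0,"turn":0,"grip":0},
    {"x":0,"y":0,"z":0,"turn":0,"grip":0}
  ]
}}

```text
clock: 17.08
position: [0.4258, -0.3914, 0.1812]
orientation: [-0.083, 1.607, 0.126]
ft_force: [-0.3, -0.9, 1.3]
grip_width: 0.0855
```

Run:
```python
from h import *
look("fin")
D={}
for n in("top","scene"):
    p,P=barfit(n,(.34,.46),(-.43,-.0),.040)
    cv2.imwrite(f"pics/{n}20.png",p[:,:,::-1])
    xy=P[:,:2]
    tip,end=None,None
    q=xy-BAR_O; a=q@BD; c=q@[BD[1],-BD[0]]
    print("along bar-old coords",np.percentile(a,.5),np.percentile(a,99.5),"across",c.mean(),"z handle",np.median(P[a<.05,2]),"z blade",np.median(P[(a>.07)&(a<.19),2]))
```

```text
t 17.08 pos [ 0.4258 -0.3914  0.1812] toolx [-0.041  0.025 -0.999] F [-0.3 -0.9  1.3] w 0.0855
plate top front z 0.059 slope deg -1.92 1317
top n 2659 pitch -1.4 yaw 97.52 tip [ 0.3846 -0.0719  0.0488] end [ 0.426  -0.3855  0.0565] len 0.32
along bar-old coords -0.11315619110527202 0.20321167319785746 across -0.002349744296301854 z handle 0.055051088111585655 z blade 0.05000589030555802
scene n 1275 pitch -1.28 yaw 97.67 tip [ 0.3847 -0.0678  0.0484] end [ 0.427  -0.3818  0.0555] len 0.319
along bar-old coords -0.1096397862954461 0.20718055218745962 across -0.001336114036455392 z handle 0.05486306503621985 z blade 0.049818651196303576
```

View pics/top20.png

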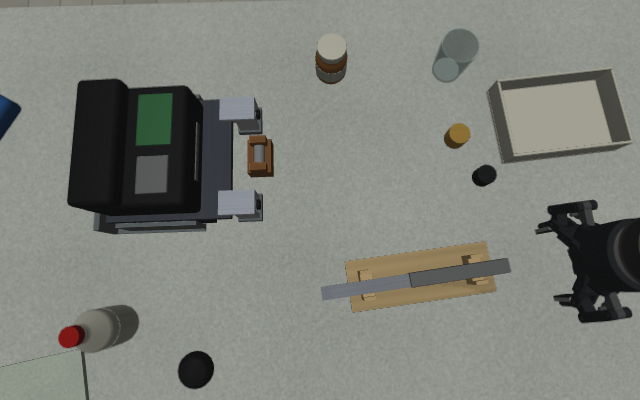

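View pics/scene20.png

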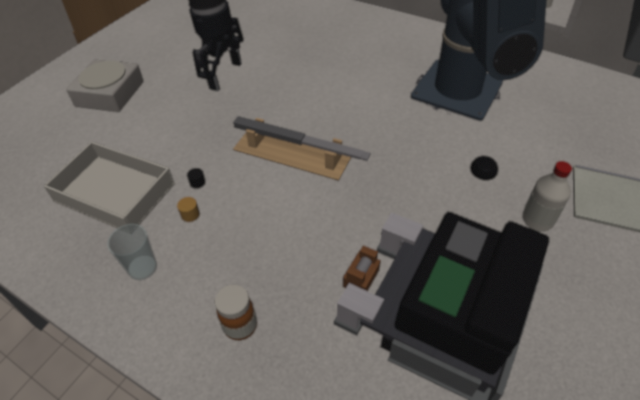

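The bar lies in both saddles at its old heights (top view (322, 293) to (510, 266)). The knobs are in, the base is up on the props, the other things haven't moved, and the hand is clear. I'll hand in.

```bash
python3 -c "
from cell import *
print(job_done())"
```

```text
the job is handed in; nothing more can be done
None
```

The base is up on both spring props, the bar is back in its rest, and the job was handed in at about 17 s; no verdict was reported.

**What I did:** I gripped the bar near the end of its handle and let it tilt about 23° tip-down on the front saddle. Then I slid the tip over the ridge and about 2 cm under the edge. I levered in small steps at about 5–8 N of hand force until both props snapped in. I saw no sharp rise in force, so I stopped before feeling the upper stops. I then let the base down, drew the bar out and laid it back in the rest.

**Last checks:**
- **Props:** both knobs are in, by about 14 mm in the top view.
- **Base:** the plate's front edge is about 6 mm up and was steady from letting it down to the last look.
- **Bar:** it lies level in both saddles at its old heights (55.0 mm on the handle, 50.0 mm on the blade). It is within about 2–3 mm of where it lay at first, and the tip points the same way.
- **Bystanders:** they look unmoved in both views, and the hand is clear.

**What disagreed:**
- The two cameras differed by 2–4 mm along the world y axis.
- The tool drifted 3–5° off vertical during moves, so I corrected sideways by eye.
- I briefly pressed the bar into its rest with about 20 N when seating it.
- The contact forces on the ridge and the base were only inferred from the wrist force.

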